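# Assemble the label-feed pinch roller and hold its nip pressure for locking

### The job

Leaving the other things on the bench where they are, build up the pinch roller on the upright axle of the label-feed unit: slide on the brass spacer first, then the orange roller, then the black shaft collar, each fully home. Then push the black round knob so that the carriage brings the roller against the knurled drum, with the mouth of the spring housing standing in the green band of the plunger (not short of it, not in the red), and finish while still holding the knob there, so that I can tighten the collar and lock the carriage.

Things in the scene. Friction and masses are not known exactly. Their poses are not given: they have to be found in the camera images.
- feed_unit: Label-web feed unit fixed to the bench: dark grey bed plate 200 x 110 x 12 mm. Origin: centre of the bed's underside, on the bench. +x: the direction in which the carriage slides towards the drum (roughly away from the robot), z up. On the bed: a slideway with the carriage (x negative side), the drum on a bearing block at x = +65 mm, two 10 mm thick guide pins 94 mm high at x = +30, y = +/-43 mm (heads 15 mm across). It does not move during the job.
- drum: Knurled aluminium drive drum on the bearing block, fixed: 44 mm diameter, upright axis through its origin, which lies under it at 54 mm above the bench; its cylindrical face reaches from 60 to 96 mm above the bench, total top 103 mm.
- carriage (a joint): Slide of the light grey carriage (54 mm along the slide, 60 mm across, top 56 mm above the bench) along feed_unit +x, in m. 0 = fully back, axle 85 mm from the drum's axis; the assembled roller meets the drum at about 0.041 to 0.044. Friction about 1.5 N; it stays where it is left. Starts near 0.
- axle_foot (a point): Point on the axis of the upright stub axle where it leaves the carriage's flat top (56 mm above the bench), axes as feed_unit; moves with the carriage. The axle is steel, 16 mm thick, 54 mm tall; its uppermost 9 mm taper to a 7 mm wide tip. The stack rests on the carriage top: the spacer's underside is at 0 mm when home, the roller's at 10, the collar's at 40 (collar top at 52).
- axle_tip (a point): Centre of the axle's tip, 110 mm above the bench.
- plunger (a joint): Compression of the spring plunger at the back of the carriage (towards the robot), in m, 0 = relaxed, stop at 0.034; the spring takes 0.6 N per mm, no preload. A 12 mm stem runs along -x out of a dark 20 mm housing with a bright end ring (its mouth), and carries green and red rings: with the mouth at the green band the value is 0.015 to 0.027 (9 to 16 N on the knob), with the mouth in the red 0.027 to 0.034. If the knob is let go the spring pushes it back.
- push_face (a point): Centre of the flat outer face (facing feed_unit -x) of the black push knob, a disc 43 mm across and 12 mm thick on the end of the plunger's stem, axis level and 44 mm above the bench. Moves with carriage and plunger: 124 mm behind the unit's origin when both are at 0; advances by the sum of both joint values.
- mat: Flat grey-blue mat 180 x 270 x 3 mm, fixed to the bench; the three ring parts start on it. Origin: centre of its underside.
- spacer: Loose brass spacer ring, outside 34 mm, bore 19 mm, 10 mm tall, 60 g, lying flat. Origin: centre of its underside, z up.
- roller: Loose pinch roller with orange sleeve and aluminium core, outside 44 mm, bore 19 mm, 30 mm tall, 120 g, standing on end. Origin: centre of its underside, z up.
- collar: Loose black shaft collar with a bright clamp slot, outside 32 mm, bore 19 mm, 12 mm tall, 50 g, lying flat. Origin: centre of its underside, z up.
- glue_can: Small yellow and red tin, 69 mm across, 76 mm tall; bystander. Origin: centre of its underside.
- label_roll: Short roll of labels standing on end, 68 mm across, 60 mm tall; bystander. Origin: centre of its underside.
- hexkey: Black hex key lying flat, 31 x 83 x 5 mm; bystander. Origin: centre of its underside.
- screwdriver: Screwdriver with green handle, 28 x 197 x 26 mm, lying along its own y axis; bystander. Origin: centre of its underside.
- bottle_near: Plain cream soap bottle with black cap, 50 x 87 x 202 mm, standing; bystander. Origin: centre of its underside.

How it is judged:
By the outcome, as a careful person would: the job done as asked, in the order asked, and still so for the second after the job is handed in, while the arm keeps its last pose, push and grip.
It also fails if it takes over 72 s, if anything falls off the work surface, if the arm or the gripper's body presses on something with over 40 N, if the wrist force passes 120 N, or if a joint passes its speed limit or range.

### The arm

A 6-joint arm with a two-finger parallel gripper is mounted at the origin on a cart in front of the work surface, level with it; the furniture and walls round the work are solid. World frame = base frame: x ahead of the robot, y to its left, z up, the work surface at z = 0. Lengths are in mm, angles in rad, forces in N, time in s.
With the tool pointing down it reaches from about 300 to 775 mm from the base axis. Payload 14.6 kg.
Tool frame: the origin (TCP) lies on the centre line of the jaws, within the pads' length; the fingertips stand 22 mm ahead of it and the grasp point (between the pads) lies 3 mm ahead of it (manip.tcp_to_tips is the distance from the TCP to the fingertips, in mm); z points along the fingers, y is the direction in which the jaws open and shut (so a half turn about z gives the same grasp; the last joint's range is limited). The gripper opens to 94 mm and grips with 3 to 60 N. Pads are 16 mm wide; open, the fingers measure 119 mm over their backs; the gripper's body (75 mm by 177 mm) begins 78 mm behind the grasp point.
Start: joints at [1.154, 0.3, 1.521, -0, 1.321, -0.067], TCP at [188.487, 516.684, 227.446] pointing down, gripper open.
Joint ranges: [-3.03, 3.03], [-0.79, 2.21], [0.23, 2.52], [-1.04, 4.18], [0, 3.07], [-2.55, 2.55]. Speed limits (rad/s): [2.22, 2.22, 2.57, 3.14, 3.14, 3.14].

### API

Orientations are given as [roll, pitch, yaw] about the fixed x, y, z axes, in that order (R = Rz(yaw) Ry(pitch) Rx(roll)).
In Python, from cell import manip, vision, workorder gives the robot as it stands.
- The arm moves only by the tool carry_out, never from a script. Its argument "deltas" is a list of rows, each a list of 3 entries, a list of its own where there are three numbers: the shift along the tool's x, y, z in cm, then the turn about the tool's z in degrees, then the opening, from 0 (shut) to 1 (fully open). A call has 1 to 20 rows; each row shifts and turns the commanded pose from where the row before left it, along the tool's axes as they then stand; what a row does not reach is not made up. A row lasts 1/12 s, in which the tool goes at most 41.7 mm and 7.16 degrees, less where a joint would pass 70% of its speed; a pose out of reach is approached as far as the arm can. A call with a gripper value outside its range is refused whole. The fingers move at their own pace and stop on an object; "grip_force" is the grip in N (left out, the last holds). Time passes only in rows, so rows that do not move let the fingers close. It gives the time, the measured TCP pose, the force and the opening at its end, in the units of the state.
- manip.read_state(): the state, without advancing time (a new reading comes with each control period).
- vision.camera(name): name is "scene" or "top" or "wrist"; returns (picture, depth): 480x640x3 uint8, red, green, blue; 480x640 float32, mm along the optical axis (not along the pixel's ray), 0 where there is no reading.
- vision.calibration(name): a dict with "mtx" (3x3 intrinsics, pixels), "eye" and "orientation" of the camera in the world. Camera axes: x right, y down, z forward; pixel columns grow to the right and rows downward; lengths in mm; the calibration is good to about 2 mm. A picture is of the moment at which its call begins: read the wrist's pose just before it. calibration takes no time and is no camera call; for the wrist camera it gives the pose at the moment of the call.
- workorder.sign_off(): hands the job in, once; it reports no verdict.
The state is a dict: "clock": time; "joints": joint angles; "qd": joint speeds; "effort": joint torques, N m; "eef_pos": TCP position; "eef_rot": TCP orientation; "wrist_force": force on the tool from outside, world axes, zero at the start; "moment": the same for the moment, N m; "finger_gap": finger opening in mm.
Only numpy, scipy, OpenCV 4.12 (cv2) and the standard library are available. Lean on these libraries where they do the work, as an engineer would, in place of code of your own. Each camera call takes 0.05 s, during which the arm holds its last target.

## Working session

There is one attempt and no reset: what is moved stays moved. The work goes in short steps, Python scripts to look and compute and a tool call to move; the robot and the scene stay as the last step left them, time stands still between calls to the robot, and variables do not carry over. Pictures are saved under pics/ and viewed, and the job is handed in when it is done.

Besides the shell and the picture viewer there is one more tool, called after "Emit:" in YAML: its name, and indented under it one key for each argument. carry_out: Moves the arm, as the interface text tells. Its arguments: {"type":"object","properties":{"deltas":{"type":"array","items":{"type":"array"}},"grip_force":{"type":"number"}},"required":["deltas"]}

```bash
ls; mkdir -p pics; python3 - <<'E'
from cell import manip, vision, workorder
import cv2,numpy as np
print(manip.read_state(), manip.tcp_to_tips)
for n in ("scene","top","wrist"):
    c=vision.calibration(n); print(n,c)
    p,d=vision.camera(n)
    cv2.imwrite(f"pics/{n}0.png",p[:,:,::-1]); np.save(f"{n}0.npy",d)
E
```

```text
pics
{'clock': 0.0, 'joints': array([ 1.15442539e+00,  3.00479624e-01,  1.52161989e+00, -2.05801457e-05,
        1.32070664e+00, -6.66117507e-02]), 'qd': array([-0.00141829,  0.00042714,  0.00024693, -0.00070344,  0.00022727,
        0.00083678]), 'effort': array([ 1.95112414e-03, -5.31812847e+01, -3.52731800e+01,  7.09411665e-02,
        2.43060436e-02, -8.87274109e-05]), 'eef_pos': array([188.37945368, 516.46163124, 226.86522812]), 'eef_rot': array([-3.14038052e+00, -6.08839940e-05,  2.79183854e+00]), 'wrist_force': array([-0.37928981, -0.16647756, -0.51898003]), 'moment': array([ 0.02857   , -0.03700789,  0.01663472]), 'finger_gap': 94.19211446191147} 22.0
scene {'mtx': array([[499.22301751,   0.        , 324.05657596],
       [  0.        , 499.22301751, 242.71590241],
       [  0.        ,   0.        ,   1.        ]]), 'eye': array([  72.10915131, -738.83494344,  551.47312639]), 'orientation': array([-2.06058013, -0.00312635, -0.6187366 ])}
top {'mtx': array([[472.82187845,   0.        , 321.97439606],
       [  0.        , 472.82187845, 245.04983049],
       [  0.        ,   0.        ,   1.        ]]), 'eye': array([ 446.84451563,   -5.34113792, 1035.51760692]), 'orientation': array([-3.01683675, -0.0167305 , -1.54651426])}
wrist {'mtx': array([[364.59402687,   0.        , 315.5002102 ],
       [  0.        , 364.59402687, 240.75982765],
       [  0.        ,   0.        ,   1.        ]]), 'eye': array([121.61118534, 540.40774618, 384.34725134]), 'orientation': array([2.89153850e+00, 1.16011668e-03, 1.22174647e+00])}
```

View pics/top0.png

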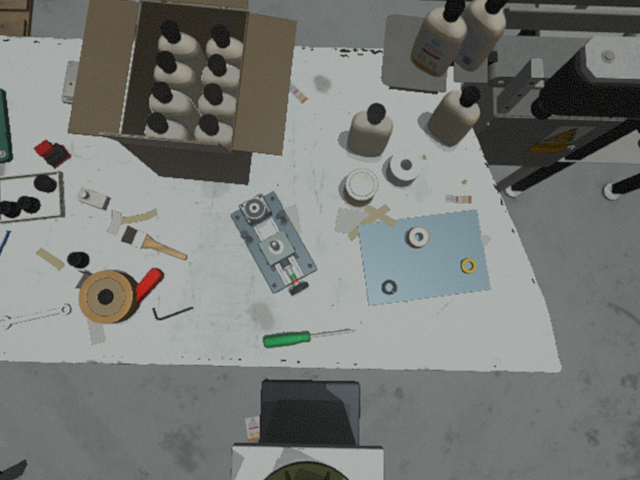

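View pics/scene0.png

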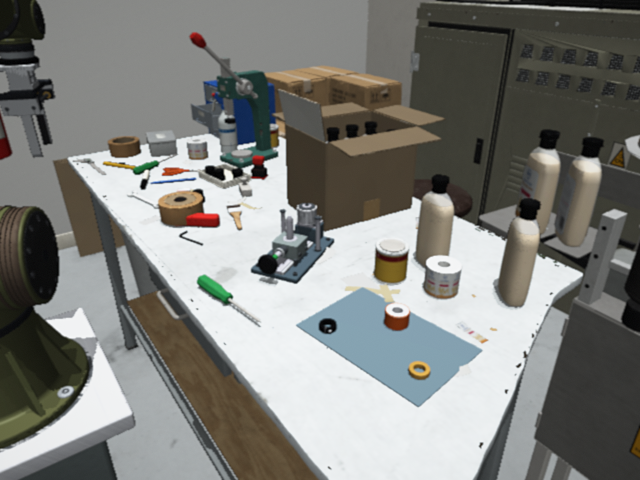

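View pics/wrist0.png

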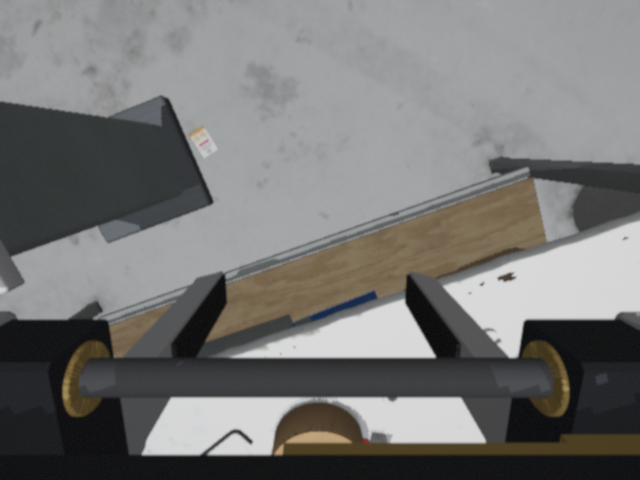

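```bash
cat > h.py <<'E'
import numpy as np, cv2
from scipy.spatial.transform import Rotation as Ro
from cell import manip, vision, workorder
def R(o): return Ro.from_euler('xyz',o).as_matrix()
def pts(d,c):
    K=c['mtx']; h,w=d.shape; v,u=np.mgrid[0:h,0:w]
    P=np.stack([(u-K[0,2])/K[0,0]*d,(v-K[1,2])/K[1,1]*d,d],-1)
    W=P@R(c['orientation']).T+c['eye']; W[d<=0]=np.nan; return W
def ray(u,v,c,z):
    K=c['mtx']; r=R(c['orientation'])@np.array([(u-K[0,2])/K[0,0],(v-K[1,2])/K[1,1],1]); e=np.array(c['eye'])
    return e+r*(z-e[2])/r[2]
def proj(p,c):
    K=c['mtx']; q=R(c['orientation']).T@(np.array(p)-c['eye']); return K[0,0]*q[0]/q[2]+K[0,2],K[1,1]*q[1]/q[2]+K[1,2]
def st():
    s=manip.read_state(); print({k:np.round(s[k],3).tolist() for k in('clock','joints','eef_pos','eef_rot','wrist_force','finger_gap')}); return s
E
python3 - <<'E'
from h import *
p=cv2.imread('pics/top0.png'); d=np.load('top0.npy'); c=vision.calibration('top'); W=pts(d,c)
hsv=cv2.cvtColor(p,cv2.COLOR_BGR2HSV)
cv2.imwrite('pics/t_unit.png',cv2.resize(p[180:310,220:330],None,fx=5,fy=5,interpolation=cv2.INTER_CUBIC)[:600,:800])
cv2.imwrite('pics/t_mat.png',cv2.resize(p[200:310,350:500],None,fx=5,fy=5,interpolation=cv2.INTER_CUBIC))
for (u,v) in [(330,320),(420,280),(417,237),(469,266),(390,288),(276,245),(255,208),(298,287),(360,185),(403,168)]:
    print(u,v,W[v,u].round(1))
# local height maps
for (u,v,zt) in [(417,237,33),(469,266,13),(390,288,15)]:
    s=W[v-14:v+15,u-14:u+15]; m=(s[...,2]>zt-4)
    if zt<20: m=s[...,2]>8
    q=s[m]; x=q[:,:2]; (cx,cy),(w,h),a=cv2.minAreaRect(x.astype(np.float32))
    print('obj',m.sum(),cx,cy,w,h,np.median(q[:,2]))
q=W[190:300,225:325]; m=(q[...,2]>100); print(q[m].round(0)[:60])
E
```

```text
330 320 [414.  -40.9  -1.3]
420 280 [ 505.2 -235.2    5.8]
417 237 [ 600.  -229.     4.2]
469 266 [ 538.9 -344.5    1.6]
390 288 [ 486.3 -170.3    2.1]
276 245 [561.4  72.8 106.8]
255 208 [635.7 118.1 101.3]
298 287 [481.1  28.2  68.4]
360 185 [695.8 -94.6  75.2]
403 168 [ 756.9 -198.     1.7]
obj 272 596.1054077148438 -225.28289794921875 42.50615692138672 43.72706604003906 33.1846789368667
obj 139 538.5776977539062 -347.96484375 39.487525939941406 50.68346405029297 12.86458013350125
obj 121 486.1678161621094 -168.1929931640625 61.16874313354492 54.28987503051758 14.737516215286973
[[650. 125. 101.]
 [648. 125. 101.]
 [645. 139. 101.]
 [646. 115. 100.]
 [644. 135. 100.]
 [644. 124. 102.]
 [644. 122. 101.]
 [644. 120. 102.]
 [644. 118. 102.]
 [644. 116. 102.]
 [641. 128. 102.]
 [642. 126. 102.]
 [642. 124. 101.]
 [642. 120. 100.]
 [642. 108. 100.]
 [640. 130. 100.]
 [640. 124. 101.]
 [639. 122. 106.]
 [639. 120. 106.]
 [640. 116. 101.]
 [640. 112. 101.]
 [640. 108. 100.]
 [637. 140. 100.]
 [638. 128. 100.]
 [637. 124. 104.]
 [638. 122. 102.]
 [638. 120. 102.]
 [637. 118. 104.]
 [635. 128. 102.]
 [635. 124. 103.]
 [636. 122. 101.]
 [635. 119. 106.]
 [636. 118. 101.]
 [636. 116. 101.]
 [634. 130. 100.]
 [633. 123. 105.]
 [634. 122. 101.]
 [633. 120. 104.]
 [633. 118. 102.]
 [634. 116. 101.]
 [634. 114. 101.]
 [631. 128. 101.]
 [631. 124. 101.]
 [632. 122. 101.]
 [632. 120. 100.]
 [632. 118. 100.]
 [632. 116. 102.]
 [632. 102. 101.]
 [629. 128. 100.]
 [630. 120. 101.]
 [630. 118. 101.]
 [630. 116. 101.]
 [628. 128. 100.]
 [627. 124. 102.]
 [628. 112. 100.]
 [628. 104. 100.]
 [626. 120. 100.]
 [621. 130. 100.]
 [622. 110. 100.]
 [620. 111. 101.]]
```

View pics/t_unit.png

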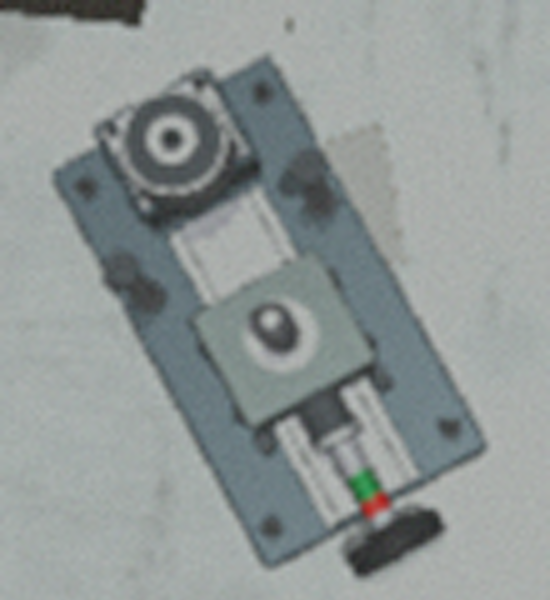

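View pics/t_mat.png

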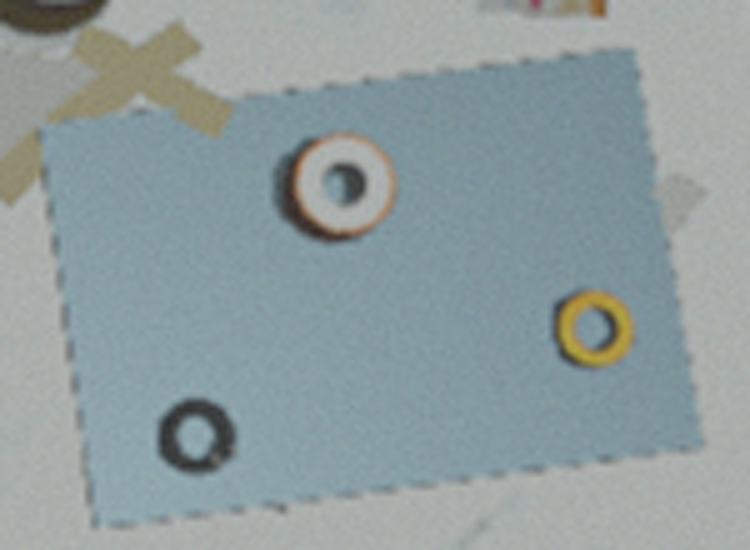

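```bash
python3 - <<'E'
from h import *
c=vision.calibration('top')
f=lambda x,y,ox,oy:((x+.5)/5-.5+ox,(y+.5)/5-.5+oy)
for n,x,y,z in [('roller',345,186,33),('spacer',594.5,329,13),('collar',196.5,436,15)]:
    print(n,ray(*f(x,y,350,200),c,z).round(1))
cs=[ray(*f(x,y,220,180),c,12) for x,y in [(55,175),(268,57),(486,450),(268,568)]]
print(np.round(cs,1)); 
print('ctr',np.mean(cs,0))
a=cs[1]-cs[2];b=cs[0]-cs[3]; print(np.linalg.norm(a),np.linalg.norm(b),np.degrees(np.arctan2(a[1],a[0])),np.degrees(np.arctan2(b[1],b[0])),np.linalg.norm(cs[0]-cs[1]))
tip=ray(*f(269,314,220,180),c,110);dr=ray(*f(172,138,220,180),c,103)
print('tip',tip,'drum',dr,'dist',np.linalg.norm((tip-dr)[:2]),np.degrees(np.arctan2(*(dr-tip)[[1,0]])))
# scene
E
python3 - <<'E'
import cv2
p=cv2.imread('pics/scene0.png')
cv2.imwrite('pics/s_unit.png',cv2.resize(p[190:300,240:360],None,fx=5,fy=5,interpolation=cv2.INTER_CUBIC))
cv2.imwrite('pics/s_mat.png',cv2.resize(p[280:400,300:460],None,fx=5,fy=5,interpolation=cv2.INTER_CUBIC))
E
```

```text
roller [ 596.3 -226.3   33. ]
spacer [ 539.2 -339.7   13. ]
collar [ 488.3 -165.8   15. ]
[[637.6 182.6  12. ]
 [693.1  91.3  12. ]
 [521.7  -9.4  12. ]
 [468.5  83.   12. ]]
ctr [580.21211122  86.87318139  12.        ]
198.83184365165283 196.23432139326954 30.451955648810966 30.49677548316385 106.81177226434056
tip [566.00559341  77.84493075 110.        ] drum [636.95031717 119.89520755 103.        ] dist 82.47047719217366 30.656022595025462
```

View pics/s_unit.png

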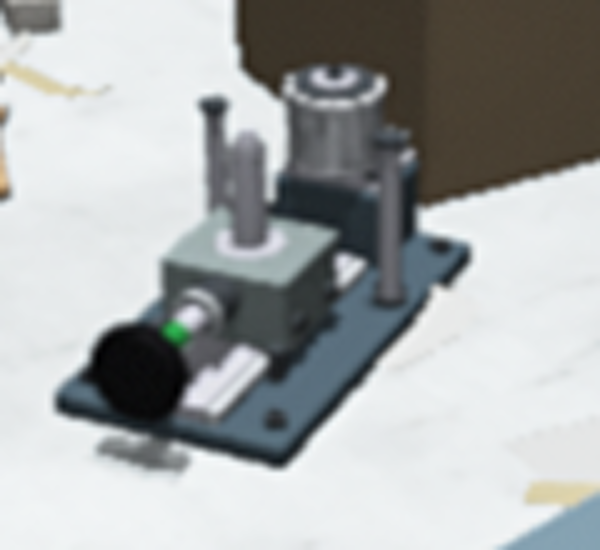

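View pics/s_mat.png

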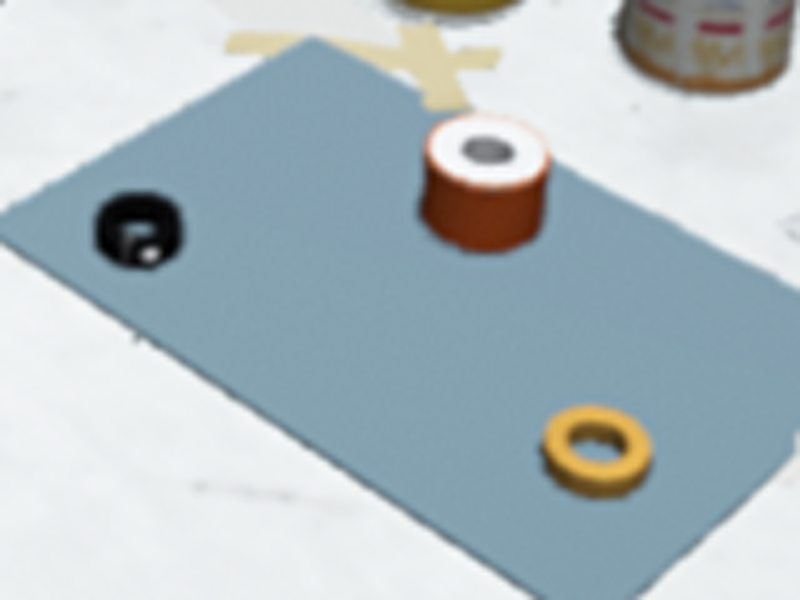

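```bash
python3 - <<'E'
from h import *
from scipy.optimize import least_squares
c=vision.calibration('top'); s=vision.calibration('scene')
f=lambda x,y,ox,oy:((x+.5)/5-.5+ox,(y+.5)/5-.5+oy)
for n,x,y,z in [('roller',487,151,33),('spacer',597,442,13),('collar',139,226,15)]:
    print(n,ray(*f(x,y,300,280),s,z).round(1))
T=[((-20,0,110),(270,317)),((-20,0,56),(281,336)),((65,0,103),(172,138)),((100,55,12),(54,174)),((100,-55,12),(269,56)),((-100,-55,12),(487,450)),((-100,55,12),(268,569)),((30,43,94),(120,273)),((30,-43,94),(309,165))]
S=[((-20,0,110),(249,136)),((-20,0,56),(251,241)),((65,0,103),(335,76)),((100,-55,12),(470,243)),((-100,-55,12),(283,460)),((-100,55,12),(58,403)),((30,43,94),(213,104)),((30,-43,94),(391,137))]
def pred(p,l):
    a=p[2];M=np.array([[np.cos(a),-np.sin(a)],[np.sin(a),np.cos(a)]])
    return [np.r_[M@np.array(q[:2])+p[:2],q[2]] for q,_ in l]
def res(p,t=1,ss=1):
    r=[]
    if t: r+=[np.array(proj(w,c))-f(*m,220,180) for w,(_,m) in zip(pred(p,T),T)]
    if ss: r+=[np.array(proj(w,s))-f(*m,240,190) for w,(_,m) in zip(pred(p,S),S)]
    return np.ravel(r)
for a in((1,1),(1,0),(0,1)):
    o=least_squares(res,[580,87,.53],args=a,loss='soft_l1'); print(a,o.x,np.degrees(o.x[2]),'axle',pred(o.x,T)[0]); print(o.fun.reshape(-1,2).round(1).tolist())
E
```

```text
roller [ 596.9 -226.5   33. ]
spacer [ 539.5 -340.7   13. ]
collar [ 485.2 -171.6   15. ]
(1, 1) [5.80794522e+02 8.64773976e+01 5.38404064e-01] 30.848280562625728 axle [563.62395963  76.22206785 110.        ]
[[0.6, 0.6], [0.5, 0.1], [0.0, 0.2], [-0.9, -0.2], [0.2, -0.6], [1.0, -0.6], [0.2, 0.6], [0.4, -0.7], [0.2, 0.3], [-0.6, -1.4], [-0.2, 0.5], [-0.2, -1.2], [0.9, -0.5], [0.2, -2.1], [-1.9, -2.1], [-0.1, -0.4], [-0.4, -0.3]]
(1, 0) [5.80725194e+02 8.71284795e+01 5.33887962e-01] 30.58952693098538 axle [563.50849244  76.95079809 110.        ]
[[0.2, 0.7], [0.2, 0.2], [-0.2, 0.1], [-1.0, -0.4], [0.1, -0.5], [0.6, -0.4], [-0.3, 0.7], [0.1, -0.8], [-0.0, 0.4]]
(0, 1) [5.78728780e+02 8.22298337e+01 5.52703148e-01] 31.667557712683468 axle [561.70661034  71.73003733 110.        ]
[[-0.2, -0.4], [0.1, 1.5], [-0.3, -0.4], [0.9, 0.2], [1.3, -0.8], [-1.4, -0.6], [-0.2, 0.5], [-0.1, 0.5]]
```

Emit:
carry_out:
  deltas:
    - [[0,0,0],6.81,0.7]
    - [[0,0,0],6.81,0.7]
    - [[0,0,0],6.81,0.7]
    - [[0,0,0],6.81,0.7]
    - [[0,0,0],6.81,0.7]
    - [[0,0,0],6.81,0.7]
    - [[0,0,0],6.81,0.7]
    - [[0,0,0],6.81,0.7]
    - [[0,0,0],6.81,0.7]
    - [[0,0,0],6.81,0.7]
    - [[0,0,0],6.81,0.7]
    - [[0,0,0],6.81,0.7]
    - [[0,0,0],6.81,0.7]
    - [[0,0,0],6.81,0.7]
    - [[0,0,0],6.81,0.7]
    - [[0,0,0],6.81,0.7]
    - [[0,0,0],6.81,0.7]
    - [[0,0,0],6.81,0.7]
    - [[0,0,0],6.81,0.7]

```text
clock: 1.73
eef_pos: [188.5, 516.6, 227.2]
eef_rot: [3.141, 0.0, 0.528]
wrist_force: [0.0, 0.8, -0.3]
finger_gap: 65.6
```

```bash
cat >> h.py <<'E'
def go(target,zt=None):
    s=manip.read_state(); M=R(s['eef_rot']); d=np.array(target,float)-s['eef_pos']; t=M.T@d/10
    print('now',s['clock'],s['eef_pos'].round(1),'rpy deg',np.degrees(s['eef_rot']).round(2),'F',s['wrist_force'].round(1),'gap',round(s['finger_gap'],1)); print('tool cm',t.round(2),'norm',np.linalg.norm(t).round(2))
    return t
E
python3 - <<'E'
from h import *
go([539.2,-339.7,110]); go([545,40,227])
E
```

```text
now 1.7333 [188.5 516.6 227.2] rpy deg [1.7998e+02 2.0000e-02 3.0230e+01] F [ 0.   0.8 -0.3] gap 65.6
tool cm [-12.8   91.64  11.75] norm 93.27
now 1.7333 [188.5 516.6 227.2] rpy deg [1.7998e+02 2.0000e-02 3.0230e+01] F [ 0.   0.8 -0.3] gap 65.6
tool cm [6.810e+00 5.913e+01 4.000e-02] norm 59.52
```

Emit:
carry_out:
  deltas:
    - [[-0.43,3.05,0],0,0.7]
    - [[-0.43,3.05,0],0,0.7]
    - [[-0.43,3.05,0],0,0.7]
    - [[-0.43,3.05,0],0,0.7]
    - [[-0.43,3.05,0],0,0.7]
    - [[-0.43,3.05,0],0,0.7]
    - [[-0.43,3.05,0],0,0.7]
    - [[-0.43,3.05,0],0,0.7]
    - [[-0.43,3.05,0],0,0.7]
    - [[-0.43,3.05,0],0,0.7]
    - [[-0.43,3.05,0],0,0.7]
    - [[-0.43,3.05,0],0,0.7]
    - [[-0.43,3.05,0],0,0.7]
    - [[-0.43,3.05,0],0,0.7]
    - [[-0.43,3.05,0],0,0.7]
    - [[-0.43,3.05,0],0,0.7]
    - [[-0.43,3.05,0],0,0.7]
    - [[-0.43,3.05,0],0,0.7]
    - [[-0.43,3.05,0],0,0.7]
    - [[-0.43,3.05,0],0,0.7]

```text
clock: 3.4
eef_pos: [424.9, -53.9, 227.4]
eef_rot: [-3.142, -0.0, 0.533]
wrist_force: [-0.1, 1.4, 0.2]
finger_gap: 66.0
```

Emit:
carry_out:
  deltas:
    - [[-0.43,3.05,0.8],0,0.7]
    - [[-0.43,3.05,0.8],0,0.7]
    - [[-0.43,3.05,0.8],0,0.7]
    - [[-0.43,3.05,0.8],0,0.7]
    - [[-0.43,3.05,0.8],0,0.7]
    - [[-0.43,3.05,0.8],0,0.7]
    - [[-0.43,3.05,0.8],0,0.7]
    - [[-0.43,3.05,0.8],0,0.7]
    - [[-0.43,3.05,0.8],0,0.7]
    - [[-0.4,3.05,0.8],0,0.7]
    - [[0,0,0],0,0.7]
    - [[0,0,0],0,0.7]

```text
clock: 4.4
eef_pos: [542.6, -337.3, 145.9]
eef_rot: [-3.139, 0.001, 0.532]
wrist_force: [-0.5, 0.9, -1.2]
finger_gap: 65.6
```

```bash
python3 - <<'E'
from h import *
go([539.2,-339.7,110]);c=vision.calibration('wrist')
p,d=vision.camera('wrist'); cv2.imwrite('pics/w1.png',p[:,:,::-1]); np.save('w1.npy',d); np.save('w1c.npy',c,allow_pickle=True)
print(c, proj([539.2,-339.7,13],c))
E
```

```text
now 4.4 [ 542.6 -337.3  145.9] rpy deg [-1.7988e+02  5.0000e-02  3.0490e+01] F [-0.5  0.9 -1.2] gap 65.6
tool cm [-0.41  0.04  3.59] norm 3.61
{'mtx': array([[364.59402687,   0.        , 315.5002102 ],
       [  0.        , 364.59402687, 240.75982765],
       [  0.        ,   0.        ,   1.        ]]), 'eye': array([ 604.69175349, -301.98934327,  303.1801416 ]), 'orientation': array([ 2.89157791e+00,  1.50814895e-03, -1.03794079e+00])} (np.float64(315.0753754562329), np.float64(242.49029492733965))
```

View pics/w1.png

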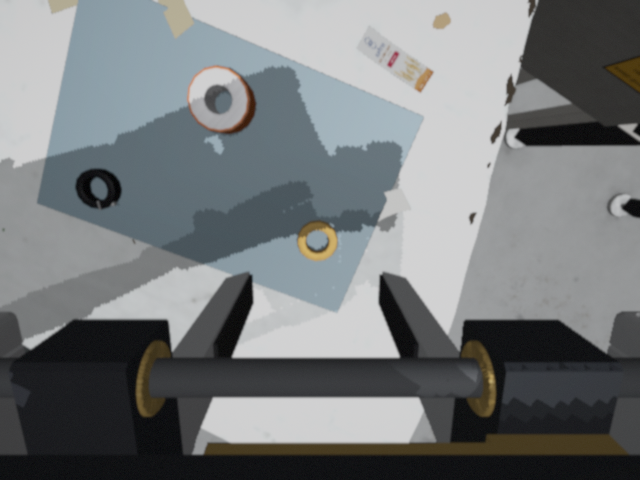

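```bash
python3 - <<'E'
from h import *
c=np.load('w1c.npy',allow_pickle=True).item(); p=cv2.imread('pics/w1.png')
a=cv2.resize(p[60:280,60:360],None,fx=2.6,fy=2.6,interpolation=cv2.INTER_CUBIC); cv2.imwrite('pics/w1z.png',a)
for u,v,z in [(317,240,13),(218,99,33),(97.5,187,15)]: print(ray(u,v,c,z).round(1))
E
```

```text
[ 541.8 -340.    13. ]
[ 598.3 -226.5   33. ]
[ 491.5 -169.1   15. ]
```

View pics/w1z.png

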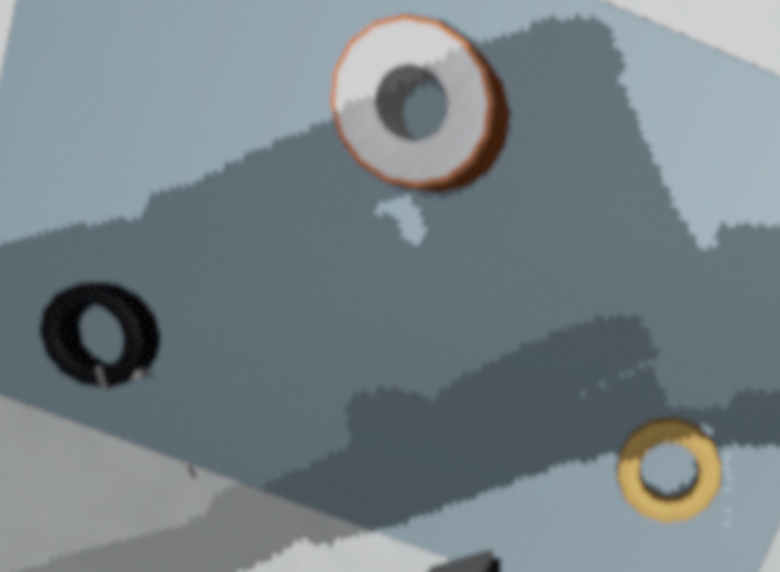

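```bash
python3 - <<'E'
from h import *
go([541.5,-340,27])
E
```

```text
now 4.45 [ 542.7 -336.4  146.8] rpy deg [-1.7993e+02  3.0000e-02  3.0540e+01] F [0.  0.4 0.3] gap 65.7
tool cm [-0.28  0.26 11.98] norm 11.98
```

Emit:
carry_out:
  deltas:
    - [[-0.1,0.07,3],0,0.6]
    - [[-0.1,0.08,3],0,0.6]
    - [[-0.1,0.07,2.5],0,0.6]
    - [[0,0,2],0,0.6]
    - [[0,0,1],0,0.6]
    - [[0,0,0.54],0,0.6]
    - [[0,0,0],0,0.6]
    - [[0,0,0],0,0.3]
    - [[0,0,0],0,0.3]
    - [[0,0,0],0,0.3]
    - [[0,0,0],0,0.3]
    - [[0,0,0],0,0.3]
    - [[0,0,0],0,0.3]
    - [[0,0,0],0,0.3]
  grip_force: 20

```text
clock: 5.62
eef_pos: [541.9, -340.2, 28.0]
eef_rot: [3.14, -0.001, 0.534]
wrist_force: [-0.8, 1.2, 5.6]
finger_gap: 33.3
```

```bash
python3 - <<'E'
from h import *
for i in range(2): go([541.5,-340,27])
p,d=vision.camera('wrist'); cv2.imwrite('pics/w2.png',p[:,:,::-1])
E
```

```text
now 5.6167 [ 541.9 -340.2   28. ] rpy deg [ 1.7994e+02 -3.0000e-02  3.0570e+01] F [-0.8  1.2  5.6] gap 33.3
tool cm [-0.02 -0.04  0.1 ] norm 0.11
now 5.6167 [ 541.9 -340.2   28. ] rpy deg [ 1.7994e+02 -3.0000e-02  3.0570e+01] F [-0.8  1.2  5.6] gap 33.3
tool cm [-0.02 -0.04  0.1 ] norm 0.11
```

View pics/w2.png

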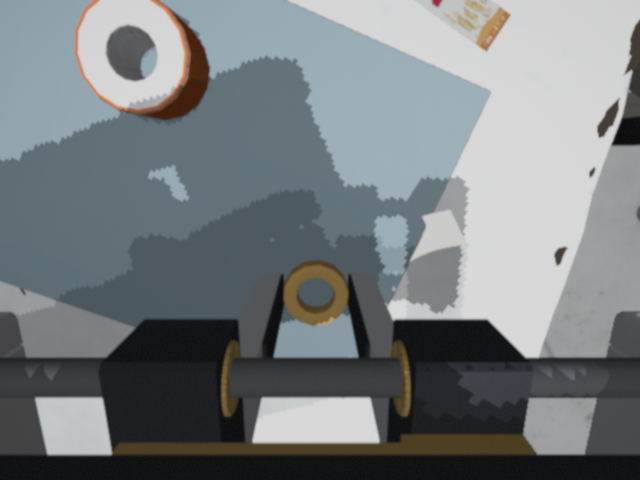

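Emit:
carry_out:
  deltas:
    - [[0,0,-1],0,0.3]
    - [[0,0,-3],0,0.3]
    - [[0,0,-3],0,0.3]
    - [[1.65,-2.48,-2.5],0,0.3]
    - [[1.65,-2.48,-2.5],0,0.3]
    - [[1.65,-2.48,-2.5],0,0.3]
    - [[1.65,-2.48,-2.5],0,0.3]
    - [[1.65,-2.48,-2.3],0,0.3]
    - [[1.65,-2.48,0],0,0.3]
    - [[1.65,-2.48,0],0,0.3]
    - [[1.65,-2.48,0],0,0.3]
    - [[1.65,-2.48,0],0,0.3]
    - [[1.65,-2.48,0],0,0.3]
    - [[1.65,-2.48,0],0,0.3]
    - [[1.65,-2.48,0],0,0.3]
    - [[1.65,-2.48,0],0,0.3]
    - [[1.62,-2.5,0],0,0.3]
    - [[0,0,0],0,0.3]
    - [[0,0,0],0,0.3]
    - [[0,0,0],0,0.3]

```text
clock: 7.33
eef_pos: [563.4, 76.0, 220.4]
eef_rot: [3.141, -0.0, 0.534]
wrist_force: [0.2, -0.5, -0.6]
finger_gap: 33.2
```

```bash
python3 - <<'E'
from h import *
go([563.6,76.5,220]);c=vision.calibration('wrist')
p,d=vision.camera('wrist'); cv2.imwrite('pics/w3.png',p[:,:,::-1]); np.save('w3.npy',d); np.save('w3c.npy',c,allow_pickle=True)
print(c['eye'],c['orientation'],proj([563.6,76.5,110],c))
cv2.imwrite('pics/w3z.png',cv2.resize(p[160:360,200:450,::-1],None,fx=3,fy=3,interpolation=cv2.INTER_CUBIC))
E
```

```text
now 7.3333 [563.4  76.  220.4] rpy deg [ 1.7998e+02 -1.0000e-02  3.0570e+01] F [ 0.2 -0.5 -0.6] gap 33.2
tool cm [ 0.04 -0.03  0.04] norm 0.07
[625.14022727 111.67290975 377.80199311] [ 2.89259662e+00 -9.03659908e-04 -1.03640460e+00] (np.float64(313.76748446741203), np.float64(244.30586578586198))
```

View pics/w3.png

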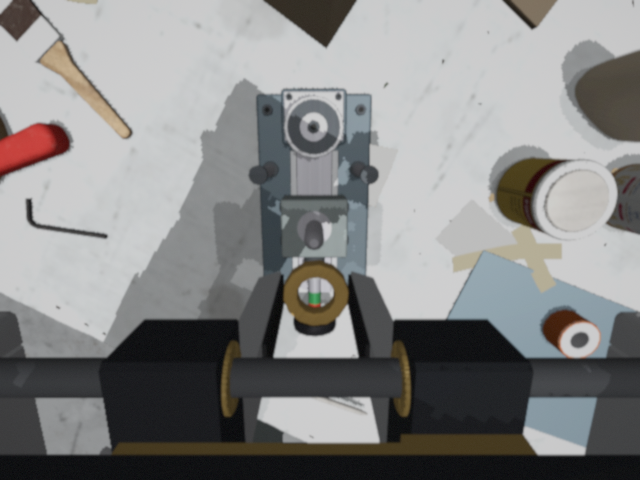

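View pics/w3z.png

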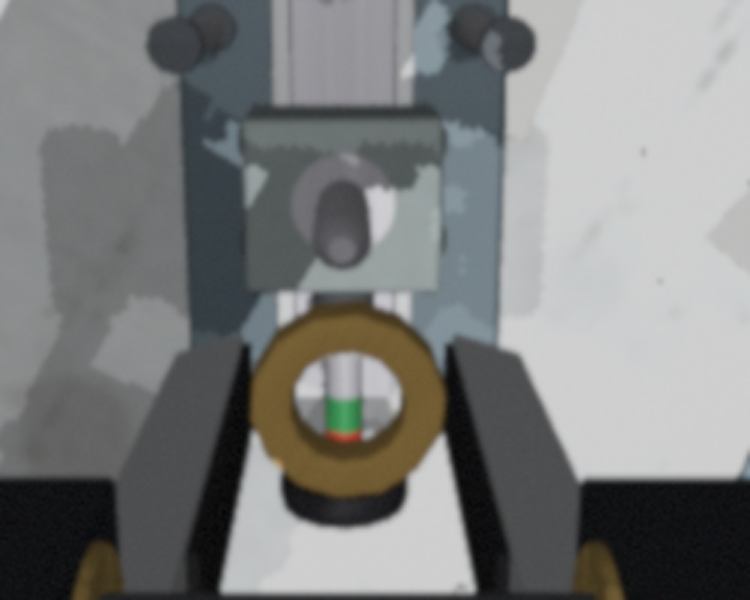

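```bash
python3 - <<'E'
from h import *
c=np.load('w3c.npy',allow_pickle=True).item(); tcp=np.array([563.5,76.3,220.2])
f=lambda x,y:((x+.5)/3-.5+200,(y+.5)/3-.5+160)
tip=ray(*f(342,250),c,110); foot=ray(*f(343,204),c,56)
print('tip',tip,'foot',foot)
M=R([np.pi,0,np.radians(30.57)])
for yy in (388,391,394):
    r=ray(*f(348.5,yy),c,220.2-14.5); print('ring',r,'tool',M.T@(r-tcp))
print('tip tool',M.T@(tip-tcp), M.T@(foot-tcp))
E
```

```text
tip [564.44402788  77.08705347 110.        ] foot [564.67412423  77.12248725  56.        ]
ring [566.0555011   76.32887933 205.7       ] tool [ 2.21499578  1.27483865 14.5       ]
ring [565.59210004  76.05448301 205.7       ] tool [ 1.67644815  1.27541475 14.5       ]
ring [565.12802916  75.77969005 205.7       ] tool [ 1.13712207  1.27599169 14.5       ]
tip tool [  1.21310402  -0.19753592 110.2       ] [ 1.42924021e+00 -1.11019842e-01  1.64200000e+02]
```

Emit:
carry_out:
  deltas:
    - [[-0.05,-0.15,2],0,0.3]
    - [[0,0,2.5],0,0.3]
    - [[0,0,2],0,0.3]
    - [[0,0,1.4],0,0.3]
    - [[0,0,0.75],0,0.3]
    - [[0,0,0],0,0.3]
    - [[0,0,0],0,0.3]

```text
clock: 7.97
eef_pos: [562.6, 76.9, 134.2]
eef_rot: [3.141, -0.0, 0.533]
wrist_force: [0.4, 0.1, -0.2]
finger_gap: 33.3
```

```bash
cat > shot.py <<'E'
from h import *
import sys
n=sys.argv[1]
go([563.6,76.5,220]);c=vision.calibration('wrist')
p,d=vision.camera('wrist'); cv2.imwrite(f'pics/{n}.png',p[:,:,::-1]); np.save(f'{n}c.npy',c,allow_pickle=True); np.save(f'{n}.npy',d)
cv2.imwrite(f'pics/{n}z.png',cv2.resize(p[190:340,220:420,::-1],None,fx=4,fy=4,interpolation=cv2.INTER_CUBIC))
E
python3 shot.py w4
```

```text
now 7.9667 [562.6  76.9 134.2] rpy deg [ 1.7999e+02 -2.0000e-02  3.0520e+01] F [ 0.4  0.1 -0.2] gap 33.3
tool cm [ 0.07  0.09 -8.58] norm 8.59
```

View pics/w4z.png

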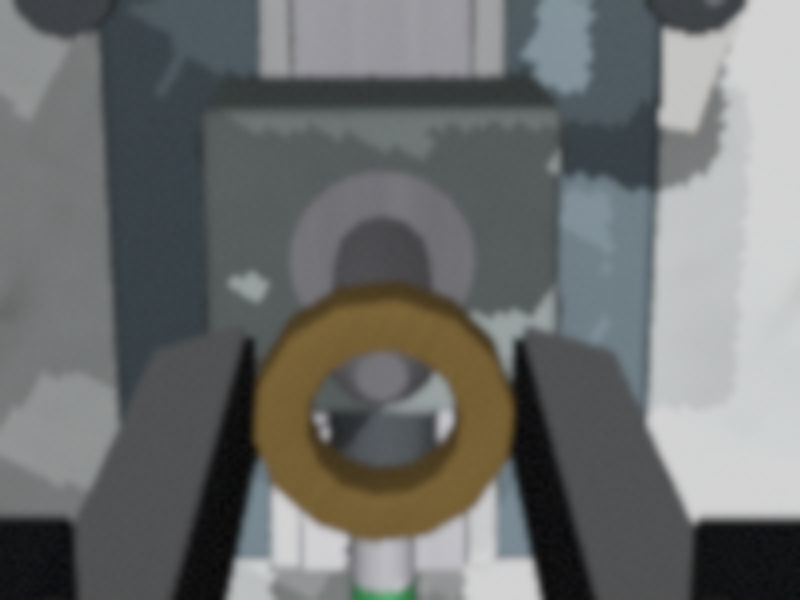

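```bash
python3 - <<'E'
from h import *
c=np.load('w4c.npy',allow_pickle=True).item(); tcp=np.array([562.7,77.1,133.7])
f=lambda x,y:((x+.5)/4-.5+220,(y+.5)/4-.5+190)
M=R([np.pi,0,np.radians(30.57)])
t=M.T@(ray(*f(384,376),c,110)-tcp); print('tip',t)
for y in (412,415,418): print('ringtop',M.T@(ray(*f(385,y),c,133.7-14.5)-tcp))
# predicted rim pixel for ring top outer radius 17
for z in (14.5,24.5):
  for rr in(17,9.5):
    print(z,rr,[[round(4*(q-o+.5)-.5) for q,o in zip(proj(tcp+M@np.array([1.2+rr*a,1.3+rr*b,z]),c),(220,190))] for a,b in((1,0),(-1,0),(0,1),(0,-1))])
E
```

```text
tip [ 1.46972897  1.12242481 23.7       ]
ringtop [ 0.14931473  1.23802749 14.5       ]
ringtop [-0.25718753  1.23807552 14.5       ]
ringtop [-0.66413096  1.2381236  14.5       ]
14.5 17 [[386, 275], [385, 527], [520, 404], [251, 404]]
14.5 9.5 [[386, 333], [385, 474], [461, 404], [310, 404]]
24.5 17 [[385, 253], [385, 493], [513, 376], [257, 376]]
24.5 9.5 [[385, 308], [385, 442], [457, 376], [314, 376]]
```

Emit:
carry_out:
  deltas:
    - [[0.22,0,0],0,0.3]
    - [[0,0,0.4],0,0.3]
    - [[0,0,0.4],0,0.3]
    - [[0,0,0],0,0.3]

```text
clock: 8.35
eef_pos: [563.9, 78.6, 124.8]
eef_rot: [-3.141, 0.001, 0.534]
wrist_force: [0.3, -0.1, -1.0]
finger_gap: 33.0
```

```bash
python3 shot.py w5
```

```text
now 8.35 [563.9  78.6 124.8] rpy deg [-1.7998e+02  5.0000e-02  3.0580e+01] F [ 0.3 -0.1 -1. ] gap 33.0
tool cm [-0.14  0.16 -9.52] norm 9.52
```

View pics/w5z.png

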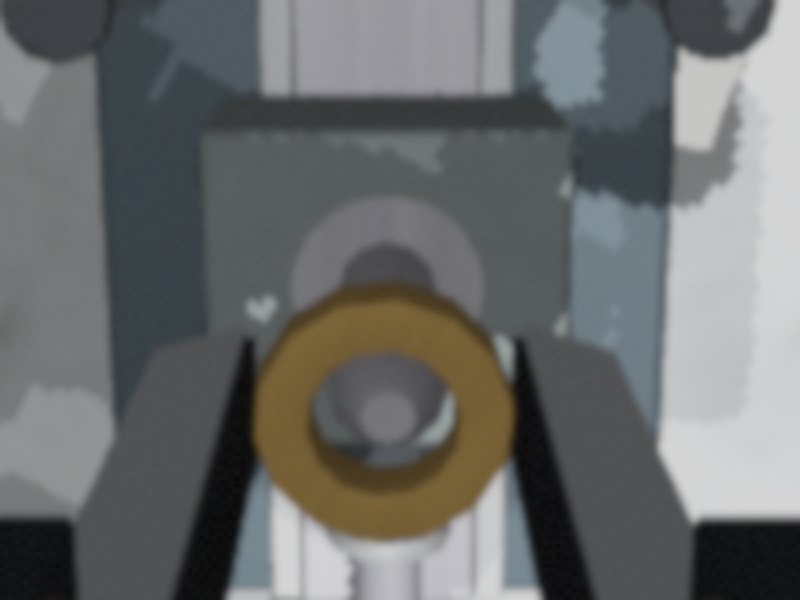

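Emit:
carry_out:
  deltas:
    - [[0.08,0.02,0.3],0,0.3]
    - [[0,0,0.5],0,0.3]
    - [[0,0,0.5],0,0.3]
    - [[0,0,0.6],0,0.3]
    - [[0,0,0.6],0,0.3]
    - [[0,0,0],0,0.3]

```text
clock: 8.9
eef_pos: [564.4, 78.8, 98.9]
eef_rot: [-3.141, 0.002, 0.533]
wrist_force: [-0.0, -0.5, -1.6]
finger_gap: 32.8
```

```bash
python3 shot.py w6
```

```text
now 8.9 [564.4  78.8  98.9] rpy deg [-1.7994e+02  1.1000e-01  3.0570e+01] F [-0.  -0.5 -1.6] gap 32.8
tool cm [ -0.2    0.14 -12.11] norm 12.11
```

View pics/w6z.png

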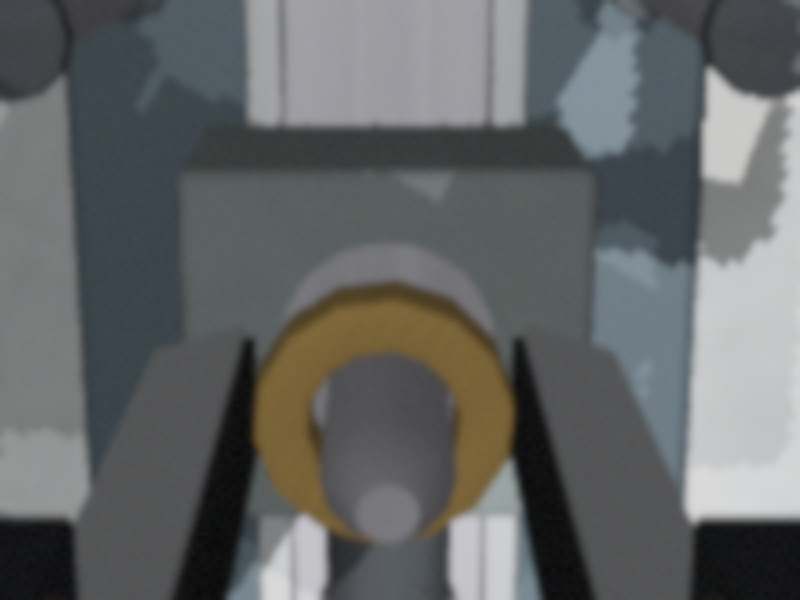

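Emit:
carry_out:
  deltas:
    - [[0,0,0.6],0,0.3]
    - [[0,0,0.6],0,0.3]
    - [[0,0,0.4],0,0.3]
    - [[0,0,0.2],0,0.3]
    - [[0,0,0.1],0,0.3]
    - [[0,0,0],0,0.3]

```text
clock: 9.45
eef_pos: [565.0, 78.8, 81.4]
eef_rot: [-3.141, 0.0, 0.534]
wrist_force: [0.1, 0.3, -0.1]
finger_gap: 33.6
```

```bash
python3 shot.py w7
```

```text
now 9.45 [565.   78.8  81.4] rpy deg [-1.7999e+02  1.0000e-02  3.0570e+01] F [ 0.1  0.3 -0.1] gap 33.6
tool cm [ -0.24   0.13 -13.86] norm 13.86
```

View pics/w7z.png

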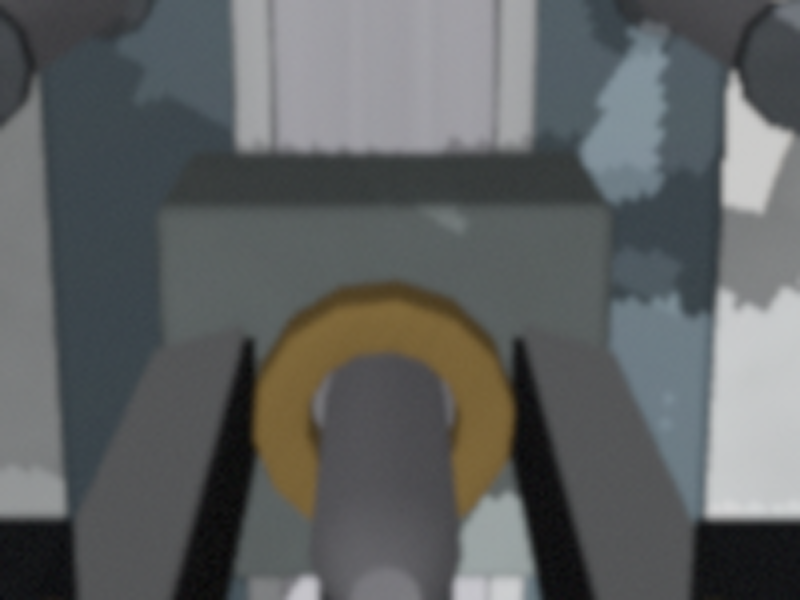

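Emit:
carry_out:
  deltas:
    - [[0,0,0.1],0,0.3]
    - [[0,0,0.08],0,0.3]
    - [[0,0,0],0,0.3]

```text
clock: 9.75
eef_pos: [565.6, 79.0, 80.9]
eef_rot: [3.141, -0.002, 0.534]
wrist_force: [-2.0, 2.2, 7.3]
finger_gap: 33.5
```

```bash
python3 - <<'E'
from h import *
go([0,0,0])
E
```

```text
now 9.75 [565.6  79.   80.9] rpy deg [ 1.7996e+02 -1.1000e-01  3.0570e+01] F [-2.   2.2  7.3] gap 33.5
tool cm [-52.74 -21.97   7.97] norm 57.68
```

Emit:
carry_out:
  deltas:
    - [[0,0,0],0,0.5]
    - [[0,0,0],0,0.5]
    - [[0,0,0],0,0.5]
    - [[0,0,0],0,0.5]
    - [[0,0,-0.5],0,0.5]
    - [[0,0,-1.5],0,0.5]
    - [[0,0,-3],0,0.5]
    - [[0,0,-4],0,0.5]
    - [[0,0,0],0,0.5]

```text
clock: 10.5
eef_pos: [567.4, 79.0, 177.2]
eef_rot: [3.137, -0.009, 0.534]
wrist_force: [0.8, -0.9, 0.9]
finger_gap: 47.1
```

```bash
python3 shot.py w8
```

```text
now 10.5 [567.4  79.  177.2] rpy deg [179.75  -0.52  30.57] F [ 0.8 -0.9  0.9] gap 47.1
tool cm [-0.42  0.04 -4.28] norm 4.3
```

View pics/w8z.png

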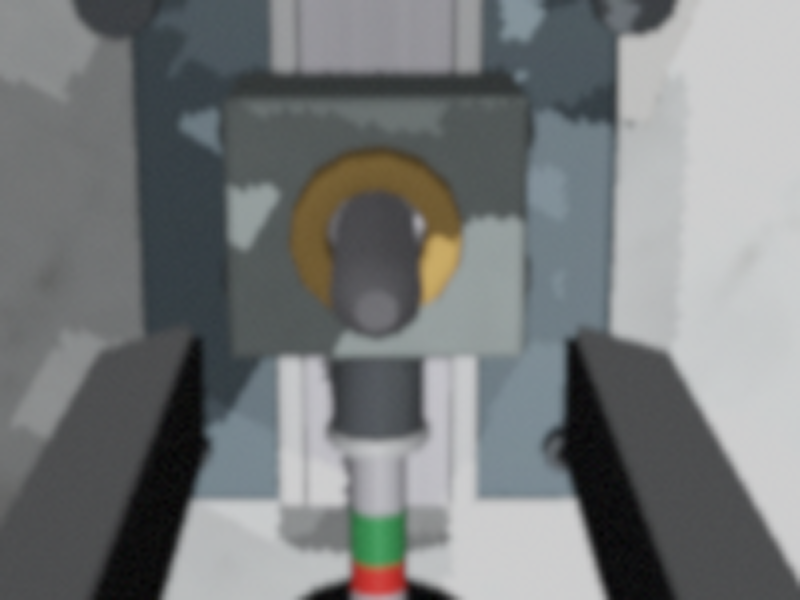

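Emit:
carry_out:
  deltas:
    - [[-1.27,2.79,0],0,0.7]
    - [[-1.27,2.79,0],0,0.7]
    - [[-1.27,2.79,0],0,0.7]
    - [[-1.27,2.79,0],0,0.7]
    - [[-1.27,2.79,0],0,0.7]
    - [[-1.27,2.79,0],0,0.7]
    - [[-1.27,2.79,0],0,0.7]
    - [[-1.27,2.79,0],0,0.7]
    - [[-1.27,2.79,0.5],0,0.7]
    - [[-1.29,2.83,0.5],0,0.7]
    - [[0,0,0],0,0.7]
    - [[0,0,0],0,0.7]

```text
clock: 11.55
eef_pos: [597.0, -227.6, 158.4]
eef_rot: [-3.14, 0.001, 0.531]
wrist_force: [0.3, 0.3, 0.5]
finger_gap: 65.4
```

```bash
python3 shot.py w9
```

```text
now 11.55 [ 597.  -227.6  158.4] rpy deg [-1.7991e+02  6.0000e-02  3.0440e+01] F [0.3 0.3 0.5] gap 65.4
tool cm [ 12.52 -27.92  -6.13] norm 31.2
```

View pics/w9z.png

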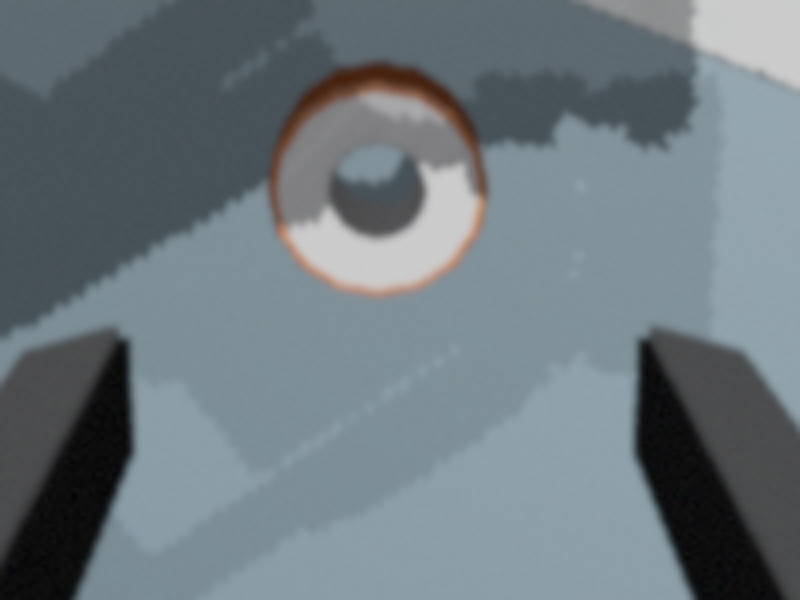

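```bash
python3 - <<'E'
from h import *
c=np.load('w9c.npy',allow_pickle=True).item()
f=lambda x,y:((x+.5)/4-.5+220,(y+.5)/4-.5+190)
print(ray(*f(378,191),c,33), ray(*f(378,190),c,33))
E
```

```text
[ 598.51781108 -226.24896997   33.        ] [ 598.6949819  -226.14489115   33.        ]
```

Emit:
carry_out:
  deltas:
    - [[0,-0.08,3],0,0.7]
    - [[0,0,3],0,0.7]
    - [[0,0,3],0,0.7]
    - [[0,0,2],0,0.7]
    - [[0,0,1.3],0,0.7]
    - [[0,0,0.57],0,0.7]
    - [[0,0,0],0,0.7]
    - [[0,0,0],0,0.4]
    - [[0,0,0],0,0.4]
    - [[0,0,0],0,0.4]
    - [[0,0,0],0,0.4]
    - [[0,0,0],0,0.4]
    - [[0,0,0],0,0.4]
  grip_force: 25

```text
clock: 12.68
eef_pos: [597.6, -226.0, 32.2]
eef_rot: [3.14, -0.001, 0.533]
wrist_force: [-1.2, 1.1, 6.7]
finger_gap: 43.5
```

```bash
python3 shot.py w10
```

```text
now 12.6833 [ 597.6 -226.    32.2] rpy deg [ 1.7993e+02 -6.0000e-02  3.0560e+01] F [-1.2  1.1  6.7] gap 43.5
tool cm [ 12.47 -27.75 -18.8 ] norm 35.77
```

View pics/w10z.png

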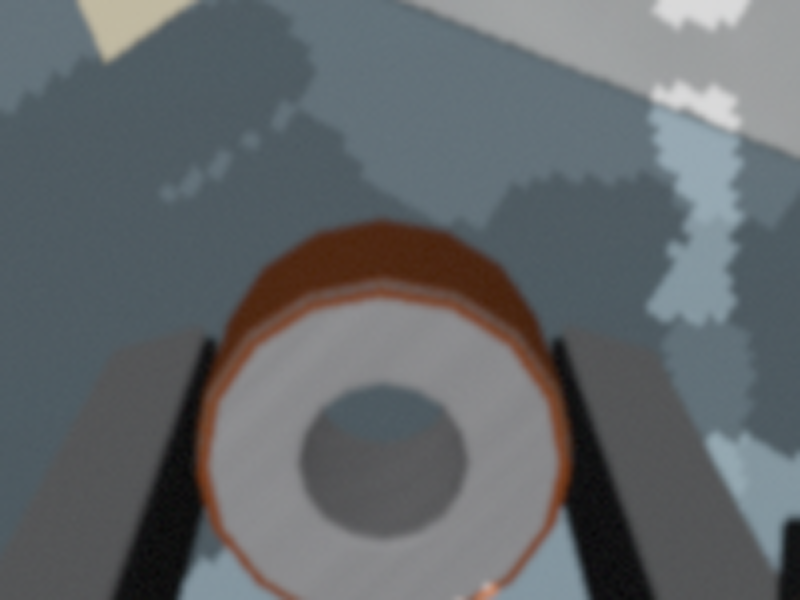

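```bash
python3 - <<'E'
from h import *
M=R([np.pi,0,np.radians(30.57)])
f=lambda x,y:((x+.5)/4-.5+220,(y+.5)/4-.5+190)
c=np.load('w10c.npy',allow_pickle=True).item(); tcp=np.array([597.2,-225.8,31.5])
for y in (455,460): print('roller',M.T@(ray(*f(384,y),c,33)-tcp))
c=np.load('w7c.npy',allow_pickle=True).item(); tcp=np.array([565,78.8,81.5])
for p,z in(((385,417),66.7),((384,585),110)): print('spacer/tip',M.T@(ray(*f(*p),c,z)-tcp))
E
```

```text
roller [ 1.8146197   1.26516633 -1.5       ]
roller [ 1.1895376   1.26558983 -1.5       ]
spacer/tip [-0.2389586   1.07161473 14.8       ]
spacer/tip [  0.19102582   0.90726097 -28.5       ]
```

Emit:
carry_out:
  deltas:
    - [[0,0,-1],0,0.4]
    - [[0,0,-3],0,0.4]
    - [[0,0,-3.4],0,0.4]
    - [[1.26,-2.79,-3],0,0.4]
    - [[1.26,-2.79,-3],0,0.4]
    - [[1.26,-2.79,0],0,0.4]
    - [[1.26,-2.79,0],0,0.4]
    - [[1.26,-2.79,0],0,0.4]
    - [[1.26,-2.79,0],0,0.4]
    - [[1.26,-2.79,0],0,0.4]
    - [[1.26,-2.79,0],0,0.4]
    - [[1.26,-2.79,0],0,0.4]
    - [[1.25,-2.78,0],0,0.4]
    - [[0,0,1],0,0.4]
    - [[0,0,1],0,0.4]
    - [[0,0,0.5],0,0.4]
    - [[0,0,0],0,0.4]
    - [[0,0,0],0,0.4]

```text
clock: 14.23
eef_pos: [563.9, 75.7, 138.1]
eef_rot: [-3.141, 0.001, 0.532]
wrist_force: [0.4, 0.3, -0.9]
finger_gap: 43.4
```

```bash
python3 shot.py w11
```

```text
now 14.2333 [563.9  75.7 138.1] rpy deg [-1.7998e+02  4.0000e-02  3.0490e+01] F [ 0.4  0.3 -0.9] gap 43.4
tool cm [ 0.01 -0.09 -8.19] norm 8.19
```

View pics/w11z.png

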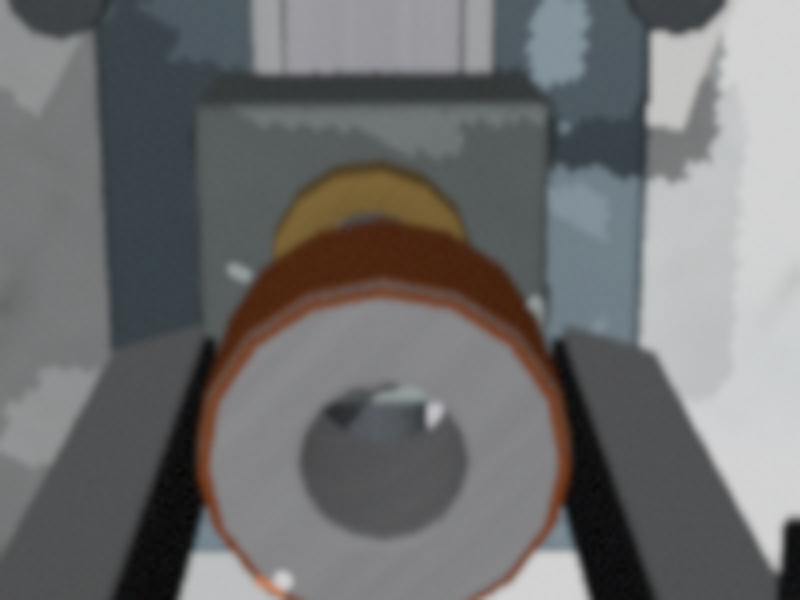

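Emit:
carry_out:
  deltas:
    - [[0.07,-0.17,0],0,0.4]
    - [[0,0,0.3],0,0.4]
    - [[0,0,0.4],0,0.4]
    - [[0,0,0],0,0.4]

```text
clock: 14.62
eef_pos: [563.3, 78.4, 130.5]
eef_rot: [-3.141, 0.001, 0.533]
wrist_force: [0.2, -0.0, -1.5]
finger_gap: 43.2
```

```bash
python3 shot.py w12
```

```text
now 14.6167 [563.3  78.4 130.5] rpy deg [-1.7998e+02  6.0000e-02  3.0570e+01] F [ 0.2 -0.  -1.5] gap 43.2
tool cm [-0.08  0.17 -8.95] norm 8.95
```

View pics/w12z.png

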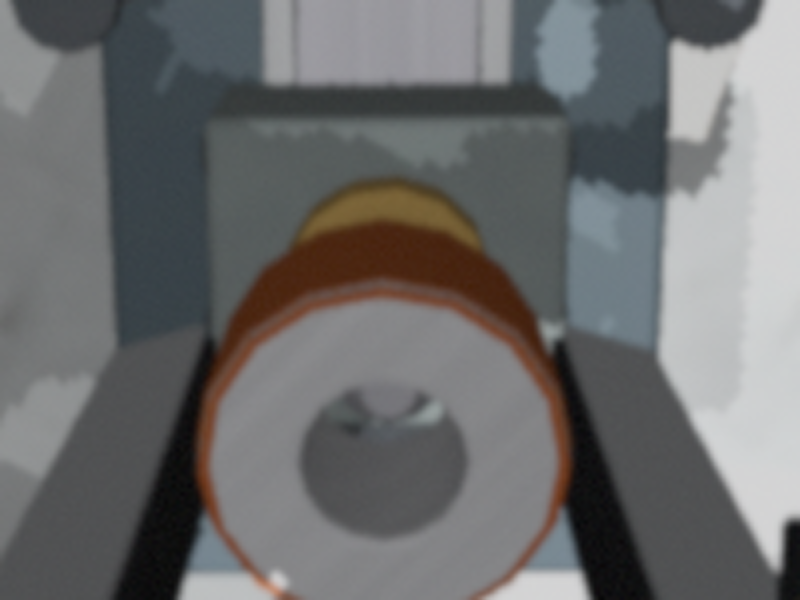

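Emit:
carry_out:
  deltas:
    - [[0,0.03,0.4],0,0.4]
    - [[0,0,0.5],0,0.4]
    - [[0,0,0.5],0,0.4]
    - [[0,0,0.5],0,0.4]
    - [[0,0,0],0,0.4]

```text
clock: 15.08
eef_pos: [563.3, 78.2, 111.0]
eef_rot: [-3.141, 0.002, 0.533]
wrist_force: [0.2, 0.3, -1.1]
finger_gap: 43.4
```

```bash
python3 shot.py w13
```

```text
now 15.0833 [563.3  78.2 111. ] rpy deg [-1.7995e+02  1.0000e-01  3.0570e+01] F [ 0.2  0.3 -1.1] gap 43.4
tool cm [ -0.08   0.16 -10.9 ] norm 10.9
```

View pics/w13z.png

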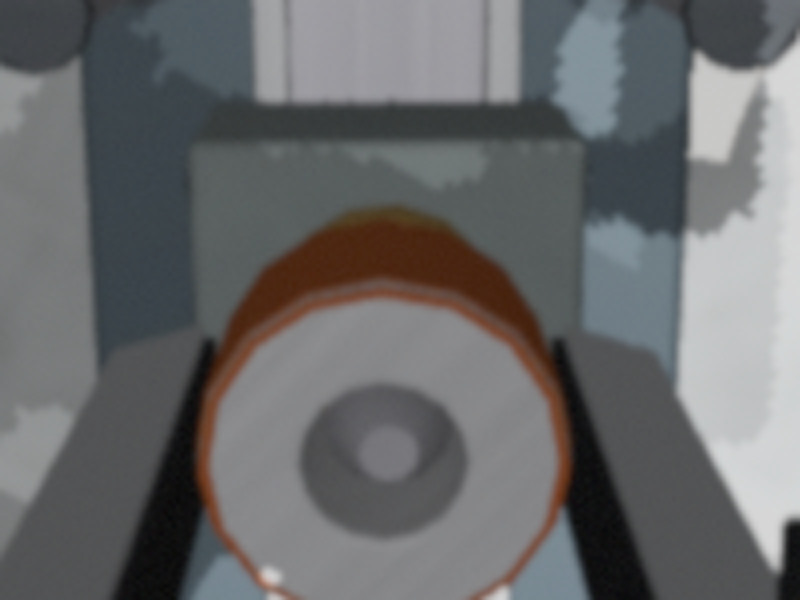

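Emit:
carry_out:
  deltas:
    - [[0,0.03,0.5],0,0.4]
    - [[0,0,0.5],0,0.4]
    - [[0,0,0.4],0,0.4]
    - [[0,0,0.2],0,0.4]
    - [[0,0,0.1],0,0.4]
    - [[0,0,0.1],0,0.4]
    - [[0,0,0.1],0,0.4]
    - [[0,0,0],0,0.4]

```text
clock: 15.8
eef_pos: [564.8, 78.6, 95.0]
eef_rot: [3.141, -0.003, 0.534]
wrist_force: [-2.7, 3.2, 11.6]
finger_gap: 43.3
```

```bash
python3 shot.py w14
```

```text
now 15.8 [564.8  78.6  95. ] rpy deg [ 1.7997e+02 -1.6000e-01  3.0580e+01] F [-2.7  3.2 11.6] gap 43.3
tool cm [ -0.17   0.13 -12.5 ] norm 12.5
```

View pics/w14z.png

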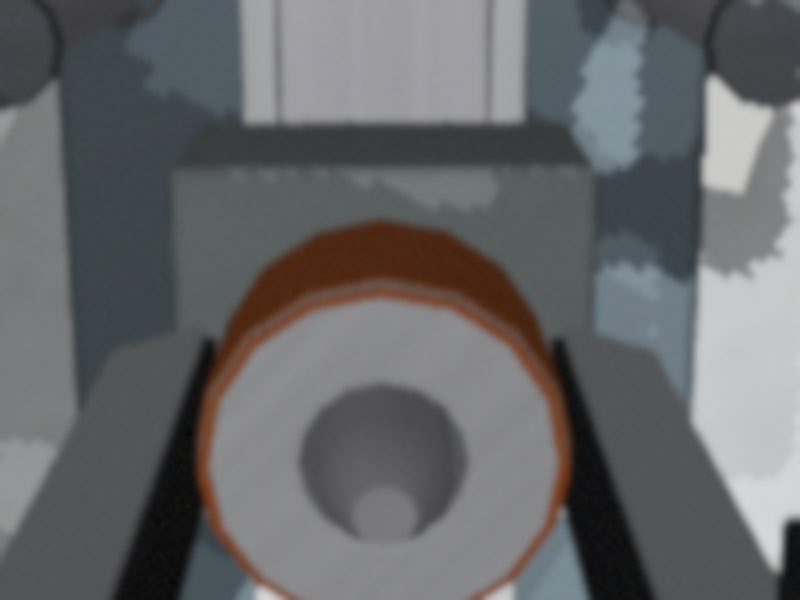

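Emit:
carry_out:
  deltas:
    - [[0,0,-0.1],0,0.62]
    - [[0,0,0],0,0.62]
    - [[0,0,0],0,0.62]
    - [[0,0,0],0,0.62]
    - [[0,0,-0.5],0,0.62]
    - [[0,0,-1.5],0,0.62]
    - [[0,0,-3],0,0.62]
    - [[0,0,-3.5],0,0.62]
    - [[0,0,0],0,0.62]
    - [[-2.1,1.94,0],0,0.55]
    - [[-2.1,1.94,0],0,0.55]
    - [[-2.1,1.94,0],0,0.55]
    - [[-2.1,1.94,0],0,0.55]
    - [[-2.1,1.94,0],0,0.55]
    - [[-2.1,1.94,0.5],0,0.55]
    - [[-2.1,1.94,1],0,0.55]
    - [[-2.1,1.94,1],0,0.55]
    - [[-2.07,1.93,1],0,0.55]
    - [[0,0,0],0,0.55]

```text
clock: 17.43
eef_pos: [488.4, -171.5, 142.8]
eef_rot: [-3.14, 0.002, 0.53]
wrist_force: [0.2, 0.3, -0.1]
finger_gap: 51.8
```

Emit:
carry_out:
  deltas:
    - [[0,0,0],0,0.55]

```text
clock: 17.52
eef_pos: [489.8, -169.1, 144.2]
eef_rot: [-3.141, 0.0, 0.531]
wrist_force: [1.0, -0.1, -0.3]
finger_gap: 51.7
```

```bash
python3 shot.py w15
```

```text
now 17.5167 [ 489.8 -169.1  144.2] rpy deg [-1.7997e+02  2.0000e-02  3.0440e+01] F [ 1.  -0.1 -0.3] gap 51.7
tool cm [ 18.8  -17.44  -7.58] norm 26.74
```

View pics/w15z.png

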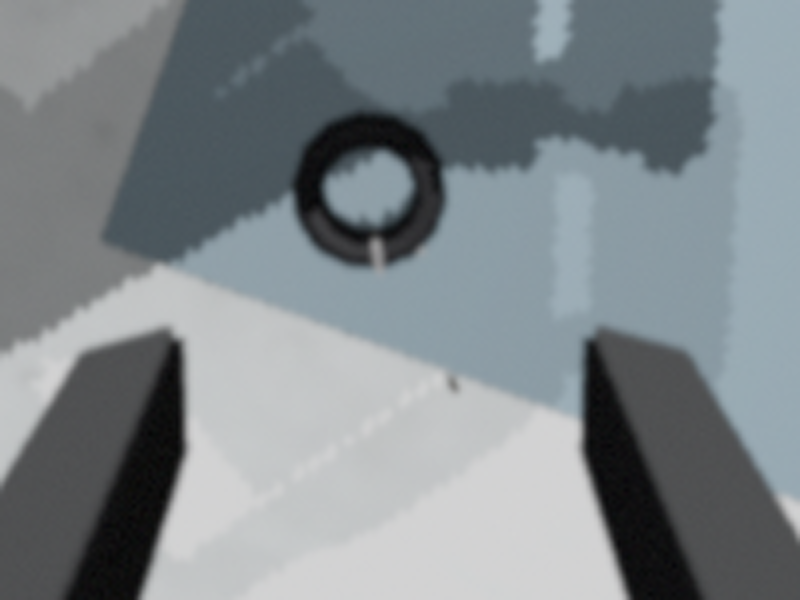

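View pics/w15.png

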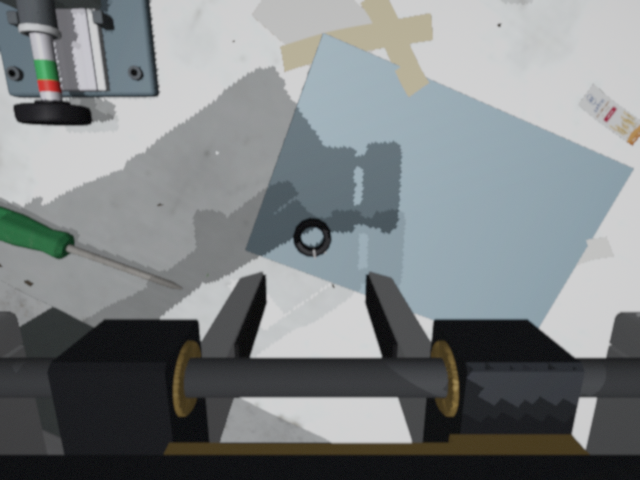

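```bash
python3 - <<'E'
from h import *
M=R([np.pi,0,np.radians(30.57)])
c=np.load('w15c.npy',allow_pickle=True).item()
f=lambda x,y:((x+.5)/4-.5+220,(y+.5)/4-.5+190)
t=ray(*f(369,192),c,15);print(t)
t=t-M@np.array([.8,1.3,0]); print('corrected',t); go([t[0],t[1],28])
E
```

```text
[ 489.61102923 -166.84253878   15.        ]
corrected [ 488.26105462 -166.13010033   15.        ]
now 17.5667 [ 490.3 -168.3  144.6] rpy deg [ 1.7999e+02 -1.0000e-02  3.0510e+01] F [ 0.1  0.6 -0.4] gap 51.8
tool cm [-0.07 -0.29 11.66] norm 11.67
```

Emit:
carry_out:
  deltas:
    - [[-0.05,-0.12,3],0,0.55]
    - [[0,-0.13,3],0,0.55]
    - [[0,0,2.5],0,0.55]
    - [[0,0,1.8],0,0.55]
    - [[0,0,0.9],0,0.55]
    - [[0,0,0.43],0,0.55]
    - [[0,0,0],0,0.55]
    - [[0,0,0],0,0.28]
    - [[0,0,0],0,0.28]
    - [[0,0,0],0,0.28]
    - [[0,0,0],0,0.28]
    - [[0,0,0],0,0.28]
    - [[0,0,0],0,0.28]
  grip_force: 20

```text
clock: 18.65
eef_pos: [489.0, -166.5, 28.9]
eef_rot: [3.141, -0.001, 0.533]
wrist_force: [-0.6, 1.0, 6.7]
finger_gap: 30.7
```

```bash
python3 shot.py w16
```

```text
now 18.65 [ 489.  -166.5   28.9] rpy deg [ 1.7994e+02 -5.0000e-02  3.0560e+01] F [-0.6  1.   6.7] gap 30.7
tool cm [ 18.8  -17.11 -19.11] norm 31.8
```

View pics/w16z.png

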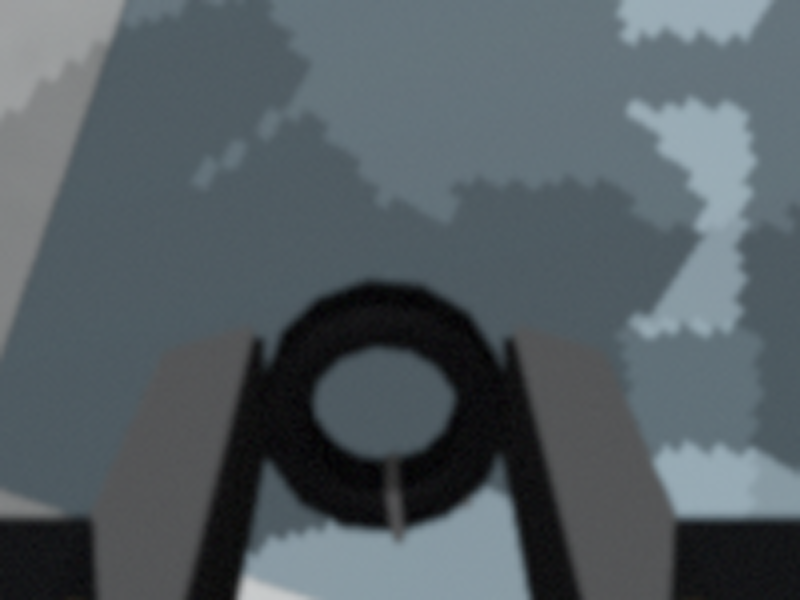

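```bash
python3 - <<'E'
from h import *
M=R([np.pi,0,np.radians(30.57)])
f=lambda x,y:((x+.5)/4-.5+220,(y+.5)/4-.5+190)
c=np.load('w16c.npy',allow_pickle=True).item(); tcp=np.array([488.6,-166.4,28.5])
for y in (405,413): print('collar',M.T@(ray(*f(385,y),c,15)-tcp))
go([565-.2,78.6,28])
for x in(0,-1,1):
  for z in (13,25):
   for rr in(16,9.5):
    print(x,z,rr,[[round(4*(q-o+.5)-.5) for q,o in zip(proj(tcp+M@np.array([x+rr*a,1.3+rr*b,z]),c),(220,190))] for a,b in((1,0),(-1,0),(0,1),(0,-1))])
E
```

```text
collar [ 2.02473573  1.34092144 13.5       ]
collar [ 0.94928325  1.34188451 13.5       ]
now 18.7 [ 489.  -166.5   28.9] rpy deg [ 1.7994e+02 -5.0000e-02  3.0560e+01] F [-2.2  1.   7.4] gap 30.8
tool cm [ 18.99 -17.25   0.09] norm 25.65
0 13 16 [[385, 300], [385, 538], [512, 422], [257, 422]]
0 13 9.5 [[385, 350], [385, 491], [460, 422], [309, 422]]
0 25 16 [[385, 272], [384, 497], [504, 387], [265, 387]]
0 25 9.5 [[385, 319], [384, 453], [456, 387], [313, 387]]
-1 13 16 [[385, 308], [385, 545], [512, 429], [257, 429]]
-1 13 9.5 [[385, 358], [385, 498], [460, 429], [309, 429]]
-1 25 16 [[385, 279], [384, 504], [504, 394], [265, 394]]
-1 25 9.5 [[385, 326], [384, 459], [455, 394], [313, 394]]
1 13 16 [[385, 292], [385, 531], [512, 414], [257, 414]]
1 13 9.5 [[385, 342], [385, 484], [460, 414], [309, 414]]
1 25 16 [[385, 264], [384, 490], [504, 380], [265, 380]]
1 25 9.5 [[385, 312], [384, 446], [456, 380], [313, 380]]
```

Emit:
carry_out:
  deltas:
    - [[0,0,-1],0,0.28]
    - [[0,0,-3],0,0.28]
    - [[0,0,-3],0,0.28]
    - [[2.12,-1.91,-2.5],0,0.28]
    - [[2.12,-1.91,-2.5],0,0.28]
    - [[2.12,-1.91,-1.2],0,0.28]
    - [[2.12,-1.91,0],0,0.28]
    - [[2.12,-1.91,0],0,0.28]
    - [[2.12,-1.91,0],0,0.28]
    - [[2.12,-1.91,0],0,0.28]
    - [[2.12,-1.91,0],0,0.28]
    - [[2.09,-1.9,0],0,0.28]
    - [[0,0,1],0,0.28]
    - [[0,0,1],0,0.28]
    - [[0,0,0.3],0,0.28]
    - [[0,0,0],0,0.28]
    - [[0,0,0],0,0.28]

```text
clock: 20.12
eef_pos: [565.0, 77.6, 137.2]
eef_rot: [-3.141, 0.0, 0.532]
wrist_force: [-0.2, -0.2, 0.4]
finger_gap: 31.0
```

```bash
python3 shot.py w17
```

```text
now 20.1167 [565.   77.6 137.2] rpy deg [-1.7999e+02  2.0000e-02  3.0500e+01] F [-0.2 -0.2  0.4] gap 31.0
tool cm [-0.18  0.02 -8.28] norm 8.28
```

View pics/w17z.png

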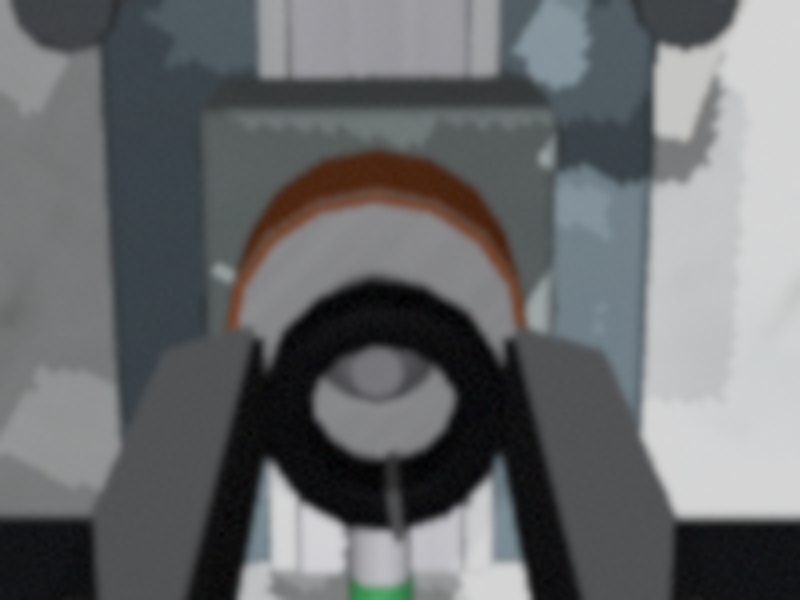

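Emit:
carry_out:
  deltas:
    - [[0.05,-0.04,0.3],0,0.28]
    - [[0.05,0,0.4],0,0.28]
    - [[0,0,0.3],0,0.28]
    - [[0,0,0],0,0.28]
    - [[0,0,0],0,0.28]

```text
clock: 20.58
eef_pos: [565.7, 79.3, 126.8]
eef_rot: [-3.141, 0.0, 0.534]
wrist_force: [-0.4, 0.2, -0.5]
finger_gap: 30.6
```

```bash
python3 shot.py w18
```

```text
now 20.5833 [565.7  79.3 126.8] rpy deg [-1.7999e+02  3.0000e-02  3.0570e+01] F [-0.4  0.2 -0.5] gap 30.6
tool cm [-0.33  0.13 -9.32] norm 9.33
```

View pics/w18z.png

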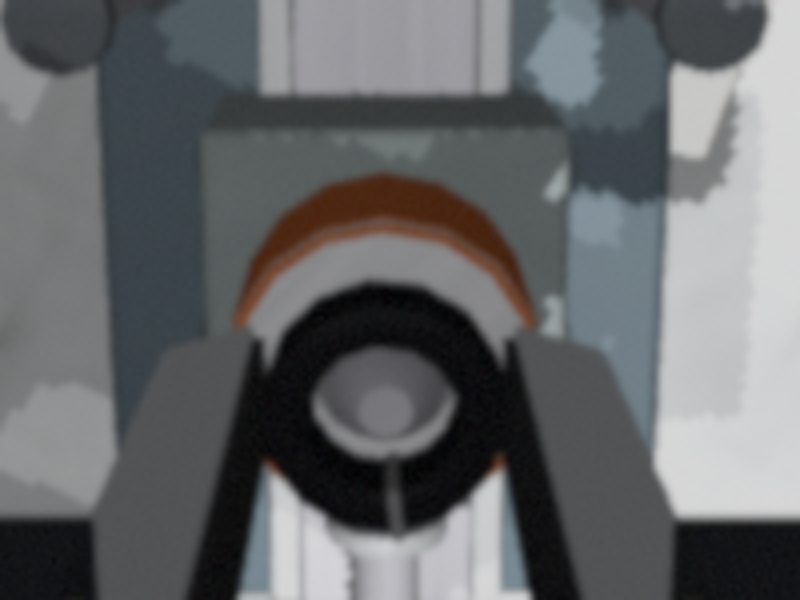

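Centred (tip at 386,408, bore centre about 385,412). Down to home.

Emit:
carry_out:
  deltas:
    - [[0,0,0.2],0,0.28]
    - [[0,0,0.2],0,0.28]
    - [[0,0,0.1],0,0.28]
    - [[0,0,0.1],0,0.28]
    - [[0,0,0.1],0,0.28]
    - [[0,0,0],0,0.28]

```text
clock: 21.13
eef_pos: [566.7, 79.8, 121.8]
eef_rot: [3.141, -0.003, 0.534]
wrist_force: [-2.0, 1.9, 13.0]
finger_gap: 31.1
```

```bash
python3 shot.py w19
```

```text
now 21.1333 [566.7  79.8 121.8] rpy deg [ 1.7995e+02 -1.7000e-01  3.0570e+01] F [-2.   1.9 13. ] gap 31.1
tool cm [-0.4   0.13 -9.82] norm 9.83
```

View pics/w19z.png

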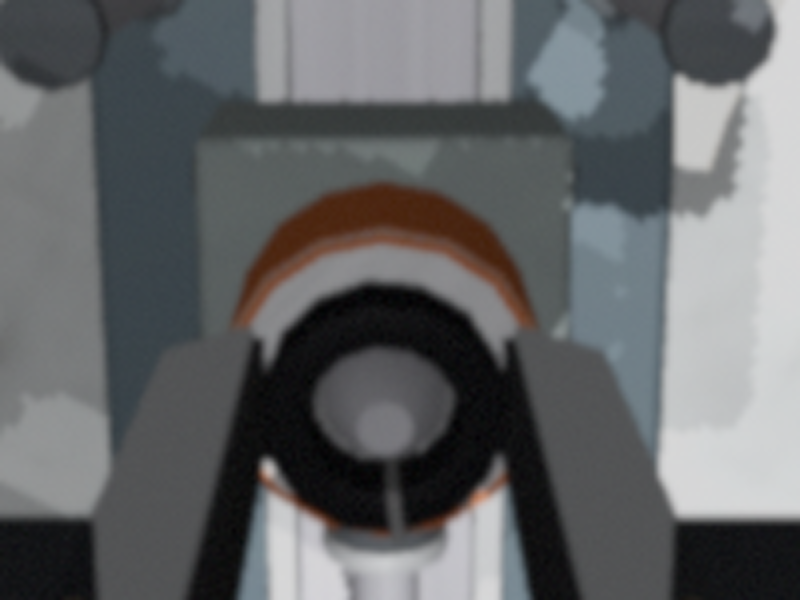

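Emit:
carry_out:
  deltas:
    - [[0,0,-0.1],0,0.5]
    - [[0,0,0],0,0.5]
    - [[0,0,0],0,0.5]
    - [[0,0,0],0,0.5]
    - [[0,0,-0.5],0,0.5]
    - [[0,0,-1.5],0,0.5]
    - [[0,0,-3],0,0.5]
    - [[0,0,-1.5],0,0.5]
    - [[0,0,0],0,0.5]
    - [[0,0,0],0,0.5]

```text
clock: 22.02
eef_pos: [566.0, 79.4, 186.6]
eef_rot: [3.141, -0.001, 0.534]
wrist_force: [0.9, -0.3, -0.5]
finger_gap: 47.2
```

```bash
python3 shot.py w20; python3 - <<'E'
from h import *
for n,r in (("scene",(190,300,240,360)),("top",(180,310,220,330))):
    p,d=vision.camera(n); cv2.imwrite(f'pics/{n}20.png',cv2.resize(p[r[0]:r[1],r[2]:r[3],::-1],None,fx=4.5,fy=4.5,interpolation=cv2.INTER_CUBIC))
E
```

```text
now 22.0167 [566.   79.4 186.6] rpy deg [ 1.7997e+02 -6.0000e-02  3.0570e+01] F [ 0.9 -0.3 -0.5] gap 47.2
tool cm [-0.35  0.13 -3.34] norm 3.36
```

View pics/w20z.png

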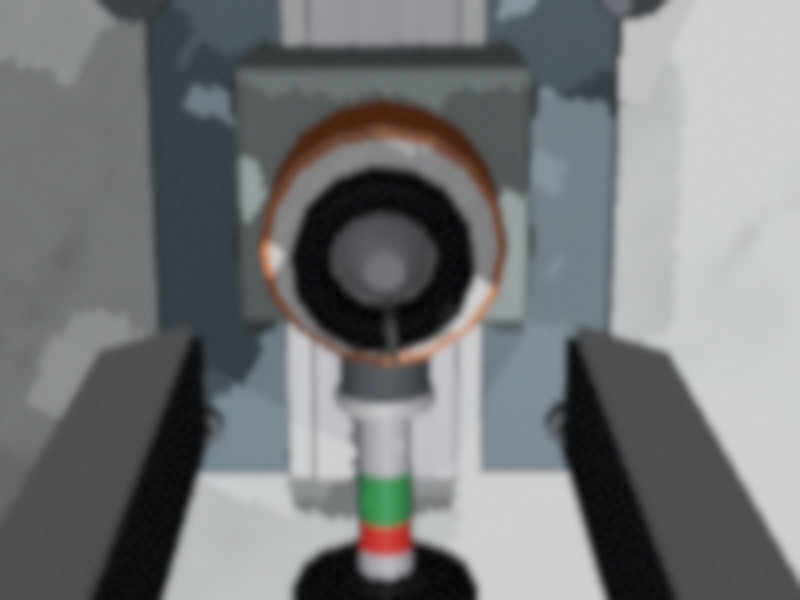

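View pics/scene20.png

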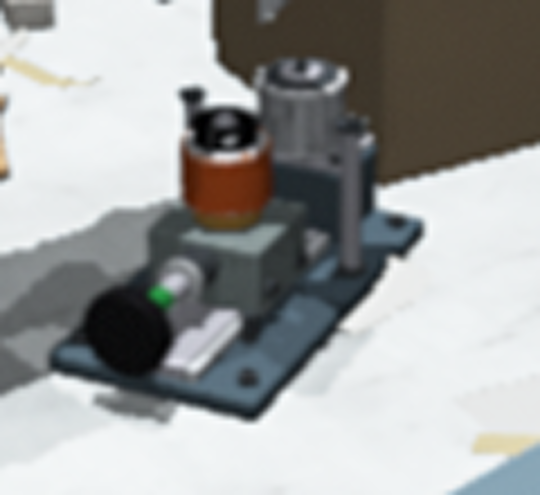

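Emit:
carry_out:
  deltas:
    - [[-3,0,0],0,0.0]
    - [[-3,0,0],0,0.0]
    - [[-3,0,0],0,0.0]
    - [[-3,0,0],0,0.0]
    - [[-1.7,0,1],0,0.0]
    - [[0,0,3],0,0.0]
    - [[0,0,3],0,0.0]
    - [[0,0,3],0,0.0]
    - [[0,0,2],0,0.0]
    - [[0,0,1.4],0,0.0]
    - [[0,0,0],0,0.0]
    - [[0,0,0],0,0.0]
  grip_force: 15

```text
clock: 23.17
eef_pos: [447.4, 9.7, 51.5]
eef_rot: [-3.14, 0.002, 0.534]
wrist_force: [-0.2, 0.2, 0.0]
finger_gap: 0.4
```

```bash
python3 shot.py w21; python3 - <<'E'
from h import *
for n,r in (("scene",(190,300,240,360)),("top",(180,310,220,330))):
    p,d=vision.camera(n); cv2.imwrite(f'pics/{n}21.png',cv2.resize(p[r[0]:r[1],r[2]:r[3],::-1],None,fx=4.5,fy=4.5,interpolation=cv2.INTER_CUBIC))
E
```

```text
now 23.1667 [447.4   9.7  51.5] rpy deg [-1.7993e+02  1.0000e-01  3.0570e+01] F [-0.2  0.2  0. ] gap 0.4
tool cm [ 13.38   0.14 -16.87] norm 21.53
```

View pics/w21.png

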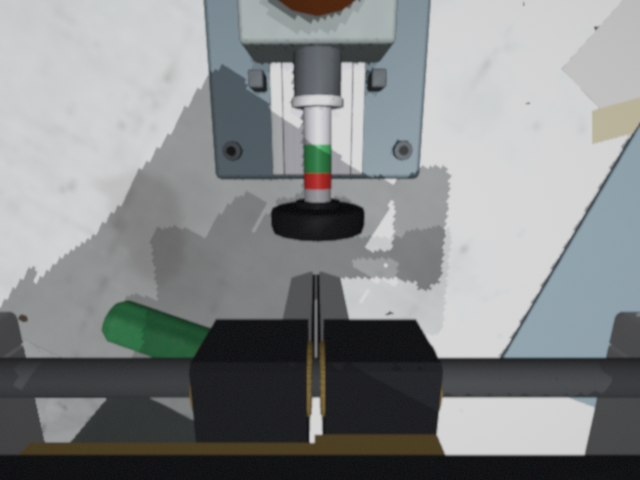

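View pics/scene21.png

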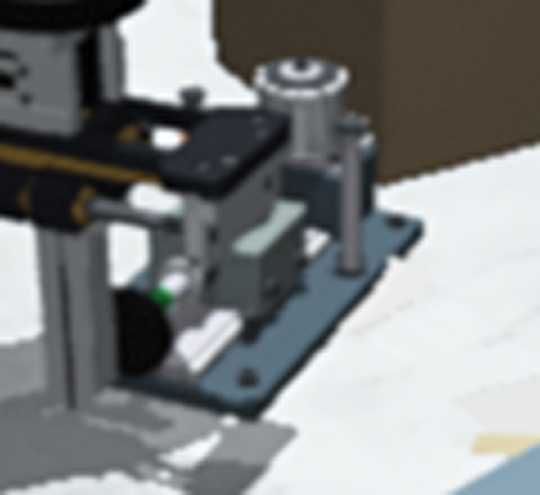

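Emit:
carry_out:
  deltas:
    - [[0.5,0,0],0,0.0]
    - [[0.5,0,0],0,0.0]
    - [[0.3,0,0],0,0.0]
    - [[0.2,0,0],0,0.0]
    - [[0.2,0,0],0,0.0]
    - [[0.2,0,0],0,0.0]
    - [[0.2,0,0],0,0.0]
    - [[0.2,0,0],0,0.0]
    - [[0.2,0,0],0,0.0]
    - [[0.2,0,0],0,0.0]
    - [[0.2,0,0],0,0.0]
    - [[0.2,0,0],0,0.0]
    - [[0,0,0],0,0.0]

```text
clock: 24.4
eef_pos: [474.8, 25.6, 52.1]
eef_rot: [-3.142, 0.0, 0.534]
wrist_force: [-0.5, -0.3, 1.4]
finger_gap: 0.4
```

```bash
python3 shot.py w22
```

```text
now 24.4 [474.8  25.6  52.1] rpy deg [-180.      0.     30.57] F [-0.5 -0.3  1.4] gap 0.4
tool cm [ 10.24   0.14 -16.8 ] norm 19.67
```

View pics/w22.png

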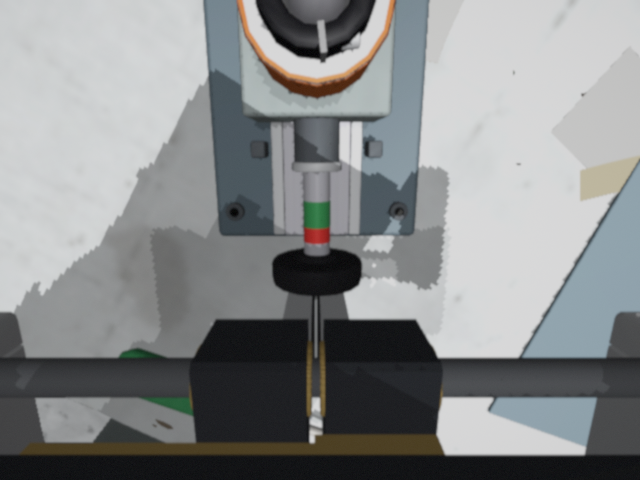

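Emit:
carry_out:
  deltas:
    - [[0.25,0,0],0,0.0]
    - [[0.25,0,0],0,0.0]
    - [[0.25,0,0],0,0.0]
    - [[0.25,0,0],0,0.0]
    - [[0.25,0,0],0,0.0]
    - [[0.25,0,0],0,0.0]
    - [[0.25,0,0],0,0.0]
    - [[0.25,0,0],0,0.0]
    - [[0.25,0,0],0,0.0]
    - [[0.25,0,0],0,0.0]
    - [[0.25,0,0],0,0.0]
    - [[0.25,0,0],0,0.0]
    - [[0,0,0],0,0.0]

```text
clock: 25.53
eef_pos: [500.8, 40.9, 52.1]
eef_rot: [3.141, -0.0, 0.534]
wrist_force: [-1.5, 0.7, -0.8]
finger_gap: 0.6
```

```bash
python3 shot.py w23
```

```text
now 25.5333 [500.8  40.9  52.1] rpy deg [ 1.7999e+02 -2.0000e-02  3.0570e+01] F [-1.5  0.7 -0.8] gap 0.6
tool cm [  7.22   0.13 -16.79] norm 18.27
```

View pics/w23.png

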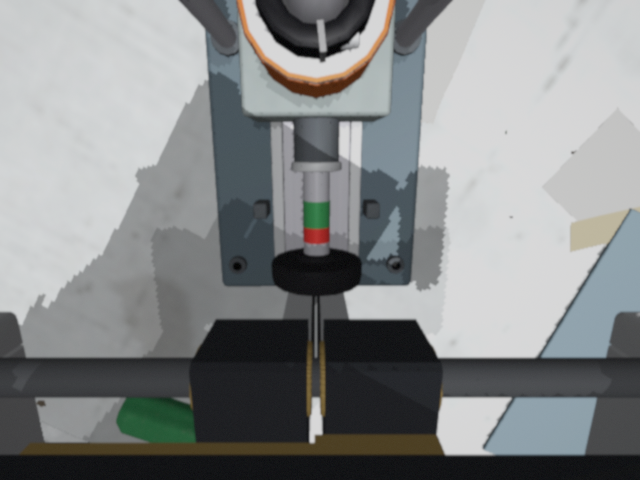

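Emit:
carry_out:
  deltas:
    - [[0.2,0,0],0,0.0]
    - [[0.2,0,0],0,0.0]
    - [[0.2,0,0],0,0.0]
    - [[0.2,0,0],0,0.0]
    - [[0.2,0,0],0,0.0]
    - [[0.2,0,0],0,0.0]
    - [[0.2,0,0],0,0.0]
    - [[0.2,0,0],0,0.0]
    - [[0,0,0],0,0.0]
    - [[0,0,0],0,0.0]

```text
clock: 26.42
eef_pos: [513.9, 48.7, 52.0]
eef_rot: [-3.141, 0.001, 0.534]
wrist_force: [-5.8, -3.0, 4.0]
finger_gap: 0.7
```

```bash
python3 shot.py w24
```

```text
now 26.4167 [513.9  48.7  52. ] rpy deg [-1.7998e+02  7.0000e-02  3.0570e+01] F [-5.8 -3.   4. ] gap 0.7
tool cm [  5.68   0.13 -16.81] norm 17.74
```

View pics/w24.png

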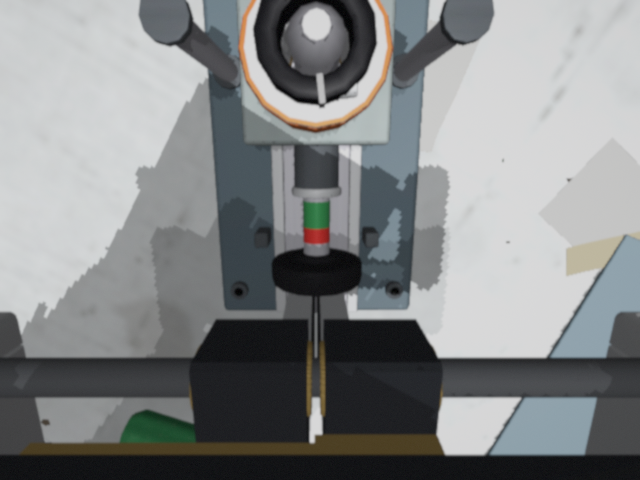

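Emit:
carry_out:
  deltas:
    - [[0.2,0,0],0,0.0]
    - [[0.2,0,0],0,0.0]
    - [[0.2,0,0],0,0.0]
    - [[0.2,0,0],0,0.0]
    - [[0,0,0],0,0.0]
    - [[0,0,0],0,0.0]
    - [[0,0,0],0,0.0]

```text
clock: 27.05
eef_pos: [520.3, 52.5, 52.0]
eef_rot: [-3.141, 0.002, 0.534]
wrist_force: [-10.8, -5.0, 6.5]
finger_gap: 0.4
```

```bash
python3 shot.py w25; python3 - <<'E'
import cv2
p=cv2.imread('pics/w25.png'); cv2.imwrite('pics/w25y.png',cv2.resize(p[0:320,200:440],None,fx=1.87,fy=1.87,interpolation=cv2.INTER_CUBIC)); cv2.imwrite('pics/w25x.png',cv2.resize(p[180:300,250:390],None,fx=5,fy=5,interpolation=cv2.INTER_CUBIC)[:600])
E
```

```text
now 27.05 [520.3  52.5  52. ] rpy deg [-1.7997e+02  1.4000e-01  3.0570e+01] F [-10.8  -5.    6.5] gap 0.4
tool cm [  4.91   0.13 -16.82] norm 17.52
```

View pics/w25x.png

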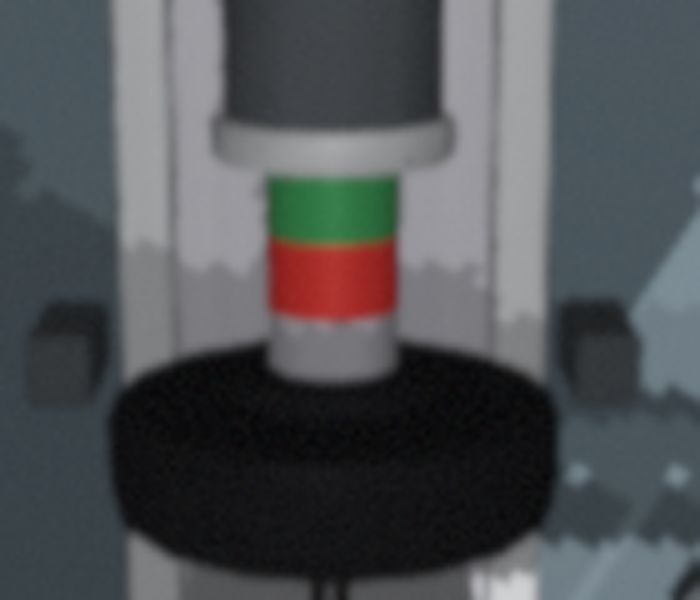

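View pics/w25y.png

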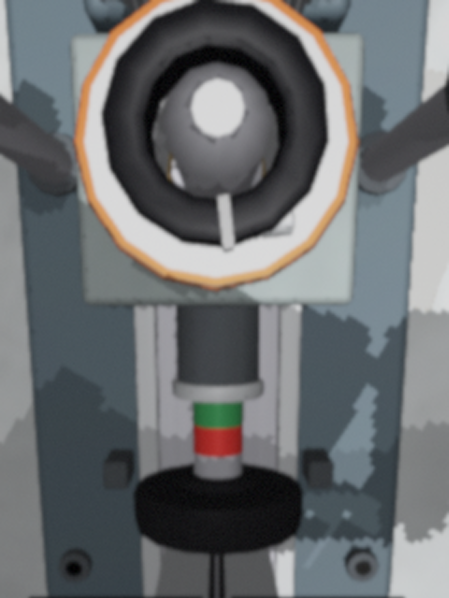

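Emit:
carry_out:
  deltas:
    - [[0.03,0,0],0,0.0]
    - [[0,0,0],0,0.0]
    - [[0,0,0],0,0.0]
    - [[0,0,0],0,0.0]
    - [[0,0,0],0,0.0]
    - [[0,0,0],0,0.0]
    - [[0,0,0],0,0.0]
    - [[0,0,0],0,0.0]
    - [[0,0,0],0,0.0]
    - [[0,0,0],0,0.0]

```text
clock: 27.93
eef_pos: [520.5, 52.6, 52.0]
eef_rot: [-3.141, 0.003, 0.534]
wrist_force: [-10.5, -6.2, 6.0]
finger_gap: 0.4
```

```bash
python3 shot.py w26; python3 - <<'E'
from h import *
for n in ("scene","top"):
    p,d=vision.camera(n); cv2.imwrite(f'pics/{n}26.png',p[:,:,::-1]); 
    r=dict(scene=(180,310,240,380),top=(180,310,220,330))[n]
    cv2.imwrite(f'pics/{n}26z.png',cv2.resize(p[r[0]:r[1],r[2]:r[3],::-1],None,fx=4.5,fy=4.5,interpolation=cv2.INTER_CUBIC))
p=cv2.imread('pics/w26.png'); cv2.imwrite('pics/w26x.png',cv2.resize(p[0:300,190:450],None,fx=2,fy=2,interpolation=cv2.INTER_CUBIC))
E
```

```text
now 27.9333 [520.5  52.6  52. ] rpy deg [-1.7997e+02  1.5000e-01  3.0570e+01] F [-10.5  -6.2   6. ] gap 0.4
tool cm [  4.88   0.13 -16.82] norm 17.51
```

View pics/scene26z.png

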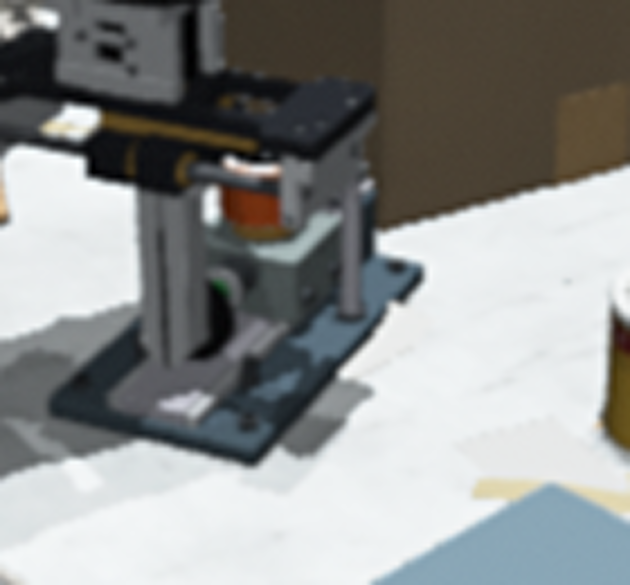

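View pics/w26x.png

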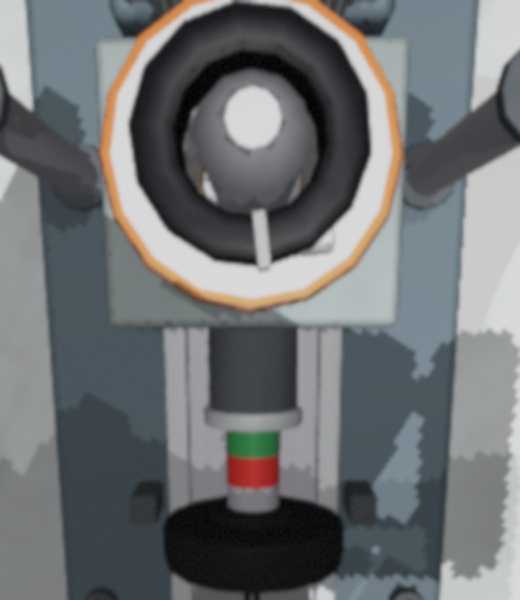

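View pics/top26.png

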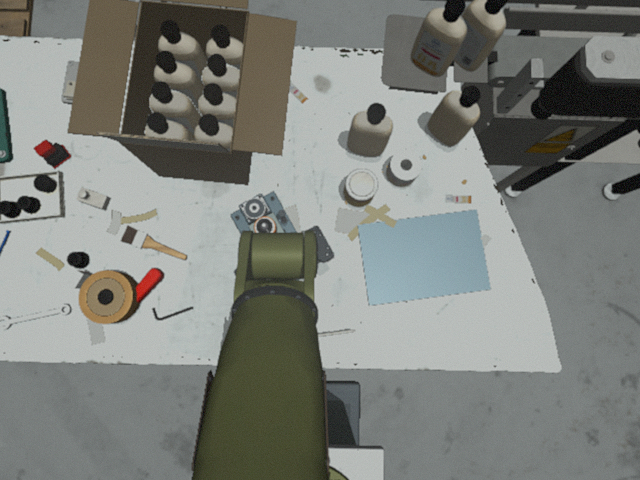

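```bash
python3 -c "
from cell import workorder; print(workorder.sign_off())"
```

```text
the job is handed in; nothing more can be done
None
```

The pinch roller is built up on the axle and pressed against the drum, and the arm is still holding the knob. I handed the job in at about 28 s of the 72 s allowed.

- **Stack:** I slid on the brass spacer, then the orange roller, then the black collar, with no sign of jamming. Each was lowered until the wrist sensor felt it bottom out (about 7, 12 and 13 N). The grip height at that point was within 1 mm of each part's home position.
- **Push:** The closed fingers hold the knob at about 12 N, steady over the last second. At 0.6 N per mm that is roughly 20 mm of plunger travel. The wrist picture shows the housing mouth inside the green band, with about 6 mm of green still showing before the red.
- **Contact:** The top picture shows the roller against the drum. 12 N is well above the carriage's 1.5 N friction, so the carriage is stopped by the drum.
- **Other things on the bench:** In the pictures they stand where they were. In the last top picture the arm hides most of the screwdriver, but its blade is where it was, and the gripper did not touch it.

**Disagreements:**
- The cameras disagreed on positions by 2–3 mm, and the scene camera by up to about 6 mm at the collar. I centred each ring by looking at the axle tip through its bore.
- On the roller carry, two moves were cut short by the speed limit, leaving it about 2 mm off. I corrected that before lowering it.

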